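# Load the three-station jar mill and scan it in

## Robot

A 6-joint arm with a two-finger parallel gripper is mounted at the origin on a cart in front of the work surface, level with it; the furniture and walls round the work are solid. World frame = base frame: x ahead of the robot, y to its left, z up, the work surface at z = 0. Lengths are in m, angles in rad, forces in N, time in s.
With the tool pointing down it reaches from about 0.35 to 0.925 m from the base axis. Payload 6.4 kg.
Tool frame: the origin (TCP) lies between the finger pads; the fingertips stand 17 mm ahead of it and the grasp point (between the pads) lies 2 mm behind it; z points along the fingers, y is the line along which they close (so a half turn about z gives the same grasp; the last joint's range is limited). The gripper opens to 94 mm and grips with 3 to 60 N. Pads are 16 mm wide; open, the fingers measure 119 mm over their backs; the gripper's body (75 mm by 177 mm) begins 78 mm behind the grasp point.
Start: joints at [1.099, 0.245, 1.558, -0, 1.339, -0.174], TCP at [0.191, 0.621, 0.222] pointing down, gripper open.
Joint ranges: [-3.13, 3.13], [-1.02, 2.26], [0.13, 2.54], [-0.95, 4.09], [0.21, 2.88], [-2.74, 2.74]. Speed limits (rad/s): [2.57, 2.57, 3.14, 3.14, 3.14, 3.14].

## Interface

Orientations are given as a unit quaternion [x, y, z, w].
In Python, from workcell import get_state, eyes, ctrl gives the robot as it stands.
- The arm moves only by the shell command python3 -m pendant 'ROWS' [FORCE]. ROWS is JSON, a list of rows, each an object of numbers: "ax", "ay", "az": the turn, a rotation vector about the tool's x, y, z in rad; "x", "y", "z": the shift along the tool's x, y, z in cm; "hand": the opening, from 0 (shut) to 1 (fully open). A call has exactly 8 rows; each row shifts and turns the commanded pose from where the row before left it, along the tool's axes as they then stand; what a row does not reach is not made up. A row lasts 1/12 s, in which the tool goes at most 41.7 mm and 7.16 degrees, less where a joint would pass 70% of its speed; a pose out of reach is approached as far as the arm can. A call with a gripper value outside its range is refused whole. The fingers move at their own pace and stop on an object; FORCE is the grip in N (left out, the last holds). Time passes only in rows, so rows that do not move let the fingers close, or fill a call up. It gives the time, the measured TCP pose, the force, the opening and the grip force at its end, in the units of the state.
- get_state(): the state, without advancing time (a new reading comes with each control period).
- eyes.camera(name): name is "side" or "top"; returns a dict with "frame" (384x512x3 uint8, red, green, blue), "mtx" (3x3 intrinsics, pixels), "k1" (the pictures are not rectified: a ray, as slopes to the right and down, at radius r is drawn at 1 + k1 r^2 times it, then the intrinsics apply), "R" (3x3) and "t" (3): a world point X has camera coordinates R X + t. Camera axes: x right, y down, z forward; pixel columns grow to the right and rows downward; lengths in m; the calibration is good to about 2 mm. A picture is of the moment at which its call begins. There is no depth.
- ctrl.finish_job(): hands the job in; it is judged then, once.
The state is a dict: "clock": time; "joint_positions": joint angles; "dq": joint speeds; "joint_torque": joint torques, N m; "tool_pos": TCP position; "eef_rot": TCP orientation; "force": force on the tool from outside, world axes, zero at the start; "moment": the same for the moment, N m; "width": finger opening in m; "gripper_force": force on a finger pad.
Only numpy, scipy, OpenCV 4.12 (cv2) and the standard library are available. Lean on these libraries where they do the work, as an engineer would, in place of code of your own. Each camera call takes 0.05 s, during which the arm holds its last target. There are 200 camera calls.

## Task

Get the jar mill ready for its run: first roll the free-running index wheel at its left end until the orange mark stands straight up and leave it there, then seat every grinding jar in a drive station of its own, pressing lightly and turning the jar bit by bit until its hexagonal foot drops fully home into the recess down in the collar. Then pick up the code reader and hold it still, window square to the mill's striped code label and about 9 cm from it, for two seconds; finally lay the reader flat, underside down, back on the middle of its green mat, with wheel and jars still as you set them and the glassware left alone.

Things in the scene. Friction and masses are not known exactly. Their poses are not given: they have to be found in the camera images.
- mill: White fixed jar mill, 130 (x) x 370 (y) x 30 mm high. Origin: centre of its underside, on the bench. x points away from the robot, y along it to the left. Left to right: index wheel (y = +145 mm), three aluminium collars (stations 0, 1, 2 at y = +50, -45, -140 mm). A jar may go in any station. The wheel's lower half stands in a blue fork 42 mm wide, up to axle height, hiding the mark at first.
- station_0 (a point): Left station, next to the wheel: point on the collar's axis at the top face of the steel drive plate in it, 46 mm above the bench. Collar: round wall, inner diameter 62.8, outer 76 mm, rim 22 mm above this point. The plate has a hexagonal recess, 47.4 mm across flats, 16 mm deep, at an angle that is NOT given, differs at each station and start, and does not follow this point's axes.
- station_1 (a point): Middle station, as station_0. In any station a jar at a wrong angle stands with its foot on the plate (foot at this height, body 8 mm into the collar); at a right angle (within about 5 degrees, repeating every 60) it drops 14 mm until its shoulder rests on the plate.
- station_2 (a point): Right station, as station_0. The drive plates do not turn under light pressing and twisting (that takes 0.8 N m).
- wheel: Index wheel: black rubber disc, radius 50, 22 mm thick, upright, turns freely and endlessly about the mill's y axis (friction 0.015 N m, stays where left). Origin: its centre, 85 mm above the bench. Its z axis points from the axle to the orange mark (12 mm wide, across the rim, 13 mm down both faces); y is the axle. Pinch it from above across its thickness and carry it in arcs, or stroke the rim.
- label: Striped code label, 52 x 42 mm, on an upright plate at the right end of the mill. Origin: centre of the label's face, 75 mm above the bench; x is the outward normal of the face (level, to the right, along the mill's -y), z up.
- jar_0: Steel grinding jar, red band, black lid, 90 mm high, 0.35 kg. Origin: centre of the underside of its foot; z up. From below: hexagonal foot 44 mm across flats, 14 mm high, two flats square to the jar's x axis; round body 60 mm diameter up to 58 mm; lid 58 mm diameter up to 64 mm; round knob to hold it by, 40 mm diameter, from 64 to 90 mm. May be absent.
- jar_1: The same jar with a yellow band. It may be absent. Behind the place where the jars stand, a fixed rack post rises from the bench (front face about 635 mm ahead of the robot base, 120 to 200 mm to its right, foot plate from 615 mm) with rails at 290 mm height behind it: keep arm and wrist clear of it.
- jar_2: The same jar with a blue band. It may be absent.
- reader: Grey hand-held code reader, a flat bar 150 mm long (x), 46 mm wide (y), 34 mm high, about 0.18 kg, lying on its mat underside down, nose to the left. Origin: centre of its underside; x points to the nose with the window, z up. Grip it across its 44 to 46 mm width near the middle.
- reader_window (a point): Middle of the reader's red window on its nose: 75 mm ahead of the reader's origin along its x and 17 mm above its underside; it looks along x.
- mat: Green rest mat of the reader, 170 mm (x) by 100 mm (y), 3 mm thick, fixed on the bench at the right. Origin: centre of its underside, on the bench top.
- flask: Bystander: conical flask, 61 mm wide, 99 mm high, behind the mat. Origin at its foot.
- beaker: Bystander: small glass beaker, 61 mm wide, 68 mm high, at the far left. Origin at its foot.
- watch_glass: Bystander: watch glass, 71 mm wide, 13 mm high, at the right front. Origin at its foot.
Mind the look-alikes: they are no part of the job. Leave any purple look-alike of the jar_0 alone.

How it is judged:
On the way, in this order (a step that is already met when the one before it is completed fails the run):
1. the index wheel's orange mark stands straight up and the wheel is at rest (angle between wheel's own z axis and vertical below 0.16 rad and angular speed of wheel below 0.1 rad/s), for 0.3 s.
2. every jar present has dropped home in a station of its own (((z of jar_0 in the frame of station_0 below -0.01 m and horizontal distance between jar_0 and station_0 below 0.006 m and angle between jar_0's own z axis and vertical below 0.08 rad) or (z of jar_0 in the frame of station_1 below -0.01 m and horizontal distance between jar_0 and station_1 below 0.006 m and angle between jar_0's own z axis and vertical below 0.08 rad) or (z of jar_0 in the frame of station_2 below -0.01 m and horizontal distance between jar_0 and station_2 below 0.006 m and angle between jar_0's own z axis and vertical below 0.08 rad)) and ((z of jar_1 in the frame of station_0 below -0.01 m and horizontal distance between jar_1 and station_0 below 0.006 m and angle between jar_1's own z axis and vertical below 0.08 rad) or (z of jar_1 in the frame of station_1 below -0.01 m and horizontal distance between jar_1 and station_1 below 0.006 m and angle between jar_1's own z axis and vertical below 0.08 rad) or (z of jar_1 in the frame of station_2 below -0.01 m and horizontal distance between jar_1 and station_2 below 0.006 m and angle between jar_1's own z axis and vertical below 0.08 rad)) and ((z of jar_2 in the frame of station_0 below -0.01 m and horizontal distance between jar_2 and station_0 below 0.006 m and angle between jar_2's own z axis and vertical below 0.08 rad) or (z of jar_2 in the frame of station_1 below -0.01 m and horizontal distance between jar_2 and station_1 below 0.006 m and angle between jar_2's own z axis and vertical below 0.08 rad) or (z of jar_2 in the frame of station_2 below -0.01 m and horizontal distance between jar_2 and station_2 below 0.006 m and angle between jar_2's own z axis and vertical below 0.08 rad))), for 0.2 s.
3. the held code reader is aimed squarely at the label and held still for 1 s (label 40 to 150 mm ahead of the window, within 20 mm sideways and in height, square within 20 degrees) (x of label in the frame of reader_window between 0.04 and 0.15 m and y of label in the frame of reader_window between -0.02 and 0.02 m and z of label in the frame of reader_window between -0.02 and 0.02 m and angle between the x axis of reader_window and the x axis of label, either way round below 0.35 rad and linear speed of reader below 0.03 m/s and contact force between the fingers and reader above 0.5 N), for 1 s.
At the end, for the whole second after the job is handed in: wheel at rest, mark within 9 degrees of straight up; every jar present upright, on a station's axis within 6 mm, at least 10 mm down in the recess, released; reader flat on its mat, underside down, within 45 mm of the middle, at rest (all of step 1 and all of step 2 and contact force between the fingers and jar_0 below 0.2 N and contact force between the fingers and jar_1 below 0.2 N and contact force between the fingers and jar_2 below 0.2 N and horizontal distance between reader and mat below 0.045 m and z of reader in the frame of mat between -0.001 and 0.008 m and angle between reader's own z axis and vertical below 0.08 rad and linear speed of reader below 0.02 m/s); the robot touches nothing.
It fails at once if a bystander (flask, beaker, watch glass) was pushed more than 3 cm or tipped (distance of any of flask, beaker, watch_glass from where it was at the start of the episode above 0.03 m or angle between any of flask, beaker, watch_glass's own z axis and vertical above 0.6 rad).
Of jar_0, jar_1, jar_2 only 2 to 3 are there at a start; the rules pass over those that are not, and their reading is None.
At some moment in a run one of jar_0, jar_1, jar_2, reader may be knocked a few centimetres aside while the robot is not near it.
It also fails if it takes over 210 s, if anything falls off the work surface, if the arm or the gripper's body presses on something with over 40 N, if the wrist force passes 120 N, or if a joint passes its speed limit or range.

## Working session

There is one attempt and no reset: what is moved stays moved. The work goes in short steps, Python scripts to look and compute and a shell command to move; the robot and the scene stay as the last step left them, time stands still between calls to the robot, and variables do not carry over. Pictures are saved under pics/ and viewed, at most 14 in all, crops included, and the job is handed in when it is done.

```bash
ls; mkdir -p pics
cat > h.py <<'E'
import numpy as np, cv2
from workcell import get_state, eyes, ctrl
from scipy.spatial.transform import Rotation as Ro
def snap(n,f=None):
    c=eyes.camera(n)
    c={k:(np.array(v) if not np.isscalar(v) else v) for k,v in c.items()}
    if f: cv2.imwrite('pics/'+f,c['frame'][:,:,::-1])
    return c
def ray(c,u,v):
    K=c['mtx']; D=np.array([c['k1'],0,0,0,0],float)
    p=cv2.undistortPoints(np.array([[[u,v]]],float),K,D)[0,0]
    o=-c['R'].T@c['t']; d=c['R'].T@np.array([p[0],p[1],1]); return o,d/np.linalg.norm(d)
def onz(c,u,v,z):
    o,d=ray(c,u,v); return o+d*(z-o[2])/d[2]
def proj(c,X):
    D=np.array([c['k1'],0,0,0,0],float)
    return cv2.projectPoints(np.array([X],float),cv2.Rodrigues(c['R'])[0],c['t'].astype(float),c['mtx'],D)[0][0,0]
E
python3 - <<'E'
from h import *
for n in('side','top'):
    c=snap(n,n+'0.png'); print(n,-c['R'].T@c['t'],c['R'][2],c['mtx'][0,0],c['k1'])
s=get_state(); print(s)
E
```

```text
pics
side [-0.07013143 -1.14558183  0.80268929] [ 0.4433856   0.74612118 -0.49670152] 412.0682090413731 -0.0951010559527702
top [ 0.18699532 -0.05296727  1.78779538] [ 0.21849609 -0.01061388 -0.9757801 ] 496.36353442050836 -0.06740462223721745
{'clock': 0.1, 'joint_positions': array([ 1.09887267e+00,  2.45720506e-01,  1.55883727e+00, -1.14166854e-05,
        1.33867316e+00, -1.74094772e-01]), 'dq': array([ 2.82345107e-03, -7.67522413e-05, -3.77332591e-03,  6.00785124e-04,
       -8.36108188e-04, -1.44055078e-03]), 'joint_torque': array([-3.10767600e-04, -4.16917920e+01, -3.15524554e+01,  6.86317286e-02,
        3.09076288e-02, -2.77039823e-05]), 'tool_pos': array([0.1905105 , 0.62094937, 0.22150018]), 'eef_rot': array([ 1.48363325e-01,  9.88932582e-01, -7.78541231e-04, -2.54745932e-04]), 'force': array([ 1.06322082e-01,  1.49756695e+00, -7.04079268e-04]), 'moment': array([-0.01937178,  0.03450528, -0.01582159]), 'gripper_force': 0.0, 'width': 0.09365750759923547}
```

View pics/top0.png

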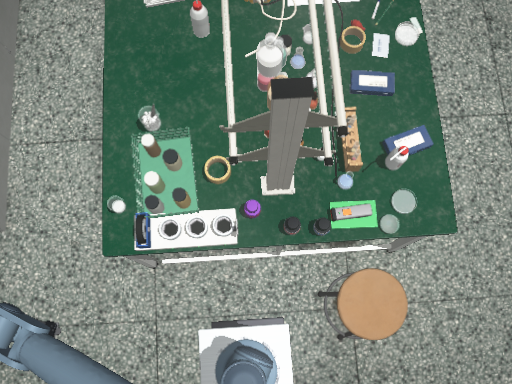

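View pics/side0.png

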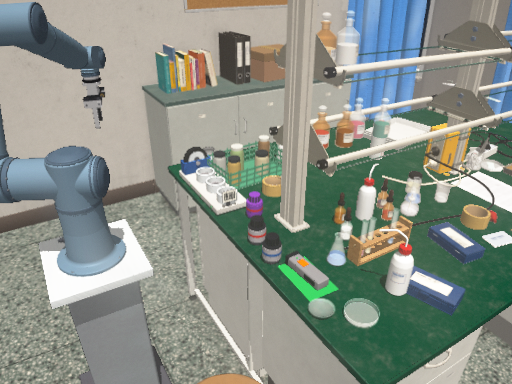

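The top view shows the mill at columns 135-238, row 228, with the wheel at its left end. Two black-lidded jars are at (291,226) and (322,227), the purple look-alike at (252,208) and the reader at (352,212). I'll zoom in on both views.

Run:
```python
from h import *
t=cv2.imread('pics/top0.png')[185:255,125:405]; s=cv2.imread('pics/side0.png')[135:305,170:360]
a=cv2.resize(t,None,fx=2.85,fy=2.85,interpolation=cv2.INTER_CUBIC); b=cv2.resize(s,None,fx=2.3,fy=2.3,interpolation=cv2.INTER_CUBIC)
im=np.zeros((598,800,3),np.uint8); im[:a.shape[0],:a.shape[1]]=a[:,:800]; im[203:203+b.shape[0],:b.shape[1]]=b[:395]
cv2.imwrite('pics/crop0.png',im)
```

```text
(no output)
```

View pics/crop0.png

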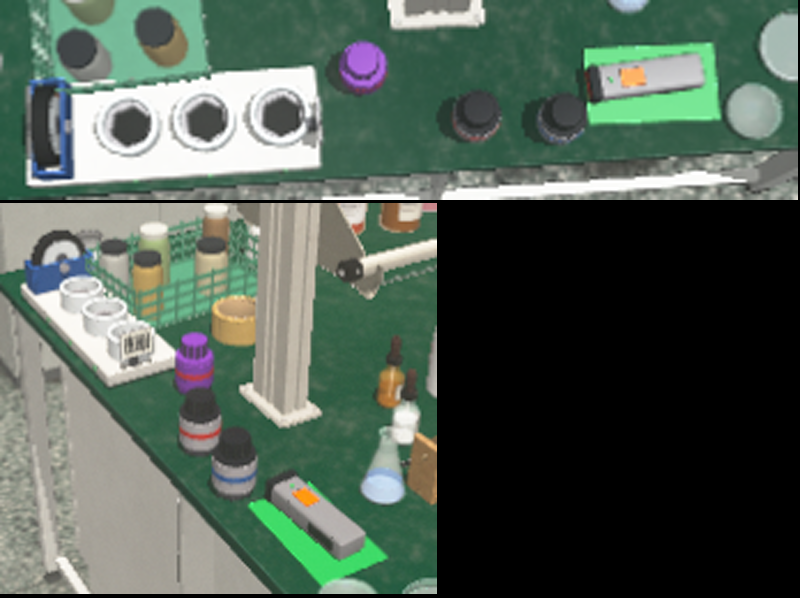

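Red jar_0 is at crop (477,115) and blue jar_2 at (562,118). There is no yellow jar. The wheel is at crop (47,125) with its mark hidden, the collars are at crop (130,124), (204,120) and (280,116), and the label plate is at the right end. Next I'll turn these into positions.

```bash
cat > m.py <<'E'
from h import *
def big(im,mask): 
    n,l,s,c=cv2.connectedComponentsWithStats(mask.astype(np.uint8)); i=1+np.argmax(s[1:,4]); return (l==i),s[i],c[i]
c=snap('top'); f=c['frame'].astype(int); hsv=cv2.cvtColor(c['frame'],cv2.COLOR_RGB2HSV)
yy,xx=np.mgrid[:384,:512]
win=lambda x0,x1,y0,y1:(xx>=x0)&(xx<x1)&(yy>=y0)&(yy<y1)
w=(hsv[...,1]<45)&(hsv[...,2]>170)&win(130,242,200,252)
m,s,_=big(f,w)
r=cv2.minAreaRect(cv2.findContours(m.astype(np.uint8),0,1)[0][0])
P=np.array([onz(c,*p,.03) for p in cv2.boxPoints(r)]); print('mill rect',np.round(P,4).tolist())
b=(hsv[...,0]>105)&(hsv[...,0]<128)&(hsv[...,1]>120)&win(130,155,205,252)
m,s,_=big(f,b); r=cv2.minAreaRect(cv2.findContours(m.astype(np.uint8),0,1)[0][0]); print('fork',[np.round(onz(c,*p,.085),4).tolist() for p in cv2.boxPoints(r)])
for x in(170,197,223):
    d=(hsv[...,2]<95)&win(x-9,x+10,218,238); m,s,cc=big(f,d); print('hex',s[4],np.round(cc,2),np.round(onz(c,*cc,.046),4))
g=(hsv[...,0]>55)&(hsv[...,0]<70)&(hsv[...,1]>150)&(hsv[...,2]>150)&win(325,382,195,235)
k=cv2.convexHull(np.argwhere(g)[:,::-1].astype(np.int32)); r=cv2.minAreaRect(k); P=np.array([onz(c,*p,.003) for p in cv2.boxPoints(r)]); print('mat',np.round(P,4).tolist(),P.mean(0).round(4))
gr=(hsv[...,1]<60)&(hsv[...,2]>70)&win(328,375,200,225)|((hsv[...,0]<20)&(hsv[...,1]>150)&(hsv[...,2]>180)&win(328,375,200,225))
m,s,_=big(f,gr); r=cv2.minAreaRect(cv2.findContours(m.astype(np.uint8),0,1)[0][0]); P=np.array([onz(c,*p,.034) for p in cv2.boxPoints(r)]); print('reader',np.round(P,4).tolist(),P.mean(0).round(4))
cs=snap('side')
for x in(291,322):
    d=(hsv[...,2]<70)&(hsv[...,1]<140)&win(x-12,x+13,214,240); m,s,cc=big(f,d); print('lid',s,np.round(cc,2),np.round(onz(c,*cc,.075),4))
hs=cv2.cvtColor(cs['frame'],cv2.COLOR_RGB2HSV)
for n,lo,hi,x in(('red',0,8,257),('blue',105,125,271)):
    q=(hs[...,0]>=lo)&(hs[...,0]<=hi)&(hs[...,1]>110)&win(x-14,x+14,225,270)
    p=np.argwhere(q)[:,::-1]; print(n,len(p),p.min(0),p.max(0),p.mean(0))
E
python3 m.py
```

```text
mill rect [[0.5674, 0.3805, 0.03], [0.5721, 0.0024, 0.03], [0.4415, 0.0, 0.03], [0.4368, 0.3723, 0.03]]
fork [[0.5483, 0.3473, 0.085], [0.5455, 0.3049, 0.085], [0.4396, 0.307, 0.085], [0.4422, 0.3489, 0.085]]
hex 122 [170.57 228.99] [0.5051 0.2367 0.046 ]
hex 120 [196.93 227.16] [0.5055 0.1424 0.046 ]
hex 123 [223.54 225.54] [0.5052 0.0474 0.046 ]Traceback (most recent call last):
  File "m.py", line 16, in <module>
    k=cv2.convexHull(np.argwhere(g)[:,::-1].astype(np.int32)); r=cv2.minAreaRect(k); P=np.array([onz(c,*p,.003) for p in cv2.boxPoints(r)]); print('mat',np.round(P,4).tolist(),P.mean(0).round(4))
                                                                 ~~~~~~~~~~~~~~~^^^
cv2.error: OpenCV(4.12.0) /io/opencv/modules/imgproc/src/convhull.cpp:143: error: (-215:Assertion failed) total >= 0 && (depth == CV_32F || depth == CV_32S) in function 'convexHull'
```

```bash
sed -i 's/hsv\[...,0\]>55)&(hsv\[...,0\]<70)&(hsv\[...,1\]>150)/hsv[...,0]>50)\&(hsv[...,0]<80)\&(hsv[...,1]>120)/' m.py
cat >> m.py <<'E'
im=np.concatenate([cv2.resize(c['frame'][200:250,130:170],None,fx=8,fy=8),cv2.resize(cs['frame'][140:190,178:218],None,fx=8,fy=8)],1)
cv2.imwrite('pics/wheel0.png',im[:,:,::-1])
for X in([.504,.330,.135],[.504,.330,.085],[.505,.2367,.068],[.505,.142,.068]): print(X,proj(c,X).round(1),proj(cs,X).round(1))
E
python3 m.py
```

```text
mill rect [[0.5674, 0.3805, 0.03], [0.5721, 0.0024, 0.03], [0.4415, 0.0, 0.03], [0.4368, 0.3723, 0.03]]
fork [[0.5483, 0.3473, 0.085], [0.5455, 0.3049, 0.085], [0.4396, 0.307, 0.085], [0.4422, 0.3489, 0.085]]
hex 122 [170.57 228.99] [0.5051 0.2367 0.046 ]
hex 120 [196.93 227.16] [0.5055 0.1424 0.046 ]
hex 123 [223.54 225.54] [0.5052 0.0474 0.046 ]
mat [[0.5771, -0.346, 0.003], [0.5727, -0.5185, 0.003], [0.4728, -0.5106, 0.003], [0.4774, -0.3402, 0.003]] [ 0.525  -0.4288  0.003 ]
reader [[0.5458, -0.3506, 0.034], [0.5552, -0.488, 0.034], [0.5097, -0.4886, 0.034], [0.5005, -0.352, 0.034]] [ 0.5278 -0.4198  0.034 ]
lid [279 217  20  18 204] [287.48 224.46] [ 0.4888 -0.1781  0.075 ]
lid [310 214  21  22 192] [318.57 224.33] [ 0.482 -0.287  0.075]
red 29 [248 233] [265 237] [257.03448276 235.44827586]
blue 15 [262 251] [278 255] [270.  254.4]
[0.504, 0.33, 0.135] [138.8 226.6] [194.5 147.9]
[0.504, 0.33, 0.085] [142.1 229.1] [195.4 159. ]
[0.505, 0.2367, 0.068] [169.5 228. ] [205.  171.2]
[0.505, 0.142, 0.068] [196.3 226.2] [215.2 180.7]
```

View pics/wheel0.png

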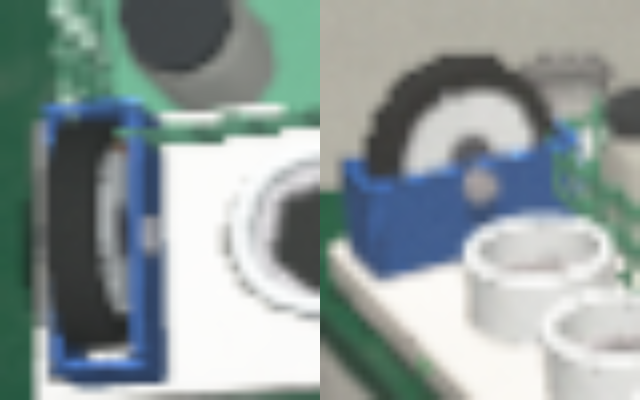

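The wheel shows as a dark arc with its rim at top-camera columns 136-142, and it stands in the fork. A reddish pixel at about (145,218) hints that the mark is at the far side near axle height. I'll move above the wheel.

```bash
python3 - <<'E'
from h import *
c=snap('top')
o,d=ray(c,145,218.5); p=o+d*(.319-o[1])/d[1]; print(p, np.degrees(np.arctan2(p[0]-.504,p[2]-.085)), np.hypot(p[0]-.504,p[2]-.085), c['frame'][216:221,143:147].tolist())
E
python3 -m pendant '[{"az":-0.1},{"az":-0.1},{"az":-0.108},{"x":-2.8,"y":-2.7},{"x":-2.8,"y":-2.7},{"x":-2.8,"y":-2.7},{"x":-2.8,"y":-2.7},{"x":-2.8,"y":-2.7,"hand":0.55}]' 10
python3 -m pendant '[{"x":-2.8,"y":-2.7,"hand":0.55},{"x":-2.8,"y":-2.7},{"x":-2.8,"y":-2.6},{"x":-2.8,"y":-2.6},{"x":-2.8,"y":-2.6},{"x":-2.8,"y":-2.6},{},{}]' 10
```

```text
[0.54100766 0.319      0.08548784] 89.24475947044759 0.03701087666675957 [[[41, 44, 41], [74, 113, 94], [97, 153, 133], [93, 145, 139]], [[41, 44, 41], [74, 75, 61], [93, 107, 111], [87, 125, 171]], [[68, 71, 69], [104, 90, 81], [105, 89, 90], [86, 113, 172]], [[116, 120, 120], [150, 153, 153], [128, 126, 127], [91, 114, 170]], [[135, 139, 140], [157, 161, 161], [129, 136, 147], [86, 116, 172]]]$[0]: bad value
$[0]: bad value
```

```bash
python3 -m pendant '[{"x":0,"y":0,"z":0,"ax":0,"ay":0,"az":-0.1,"hand":1},{"x":0,"y":0,"z":0,"ax":0,"ay":0,"az":-0.1,"hand":1},{"x":0,"y":0,"z":0,"ax":0,"ay":0,"az":-0.108,"hand":1},{"x":-2.8,"y":-2.7,"z":0,"ax":0,"ay":0,"az":0,"hand":1},{"x":-2.8,"y":-2.7,"z":0,"ax":0,"ay":0,"az":0,"hand":1},{"x":-2.8,"y":-2.7,"z":0,"ax":0,"ay":0,"az":0,"hand":1},{"x":-2.8,"y":-2.7,"z":0,"ax":0,"ay":0,"az":0,"hand":1},{"x":-2.8,"y":-2.7,"z":0,"ax":0,"ay":0,"az":0,"hand":1}]' 10; python3 -m pendant --help
```

```text
clock: 0.97
tool_pos: [0.333, 0.4865, 0.2225]
eef_rot: [-0.005, 1.0, 0.0, 0.0]
force: [0.9, 0.7, 0.7]
width: 0.0942
gripper_force: 0.0invalid input: not JSON, or not a number
```

```bash
python3 -m pendant '[{"x":-2.8,"y":-2.7,"hand":0.55},{"x":-2.8,"y":-2.7,"hand":0.55},{"x":-2.8,"y":-2.7,"hand":0.55},{"x":-2.8,"y":-2.7,"hand":0.55},{"x":-2.8,"y":-2.7,"hand":0.55},{"x":-3.1,"y":-2.3,"hand":0.55},{"ay":0.12,"hand":0.55},{"ay":0.12,"hand":0.55}]' 10
```

```text
$[0]: bad value
```

```bash
python3 -m pendant '[{"x":-2.85,"y":-2.6,"z":0,"ax":0,"ay":0,"az":0,"hand":0.55},{"x":-2.85,"y":-2.6,"z":0,"ax":0,"ay":0,"az":0,"hand":0.55},{"x":-2.85,"y":-2.6,"z":0,"ax":0,"ay":0,"az":0,"hand":0.55},{"x":-2.85,"y":-2.6,"z":0,"ax":0,"ay":0,"az":0,"hand":0.55},{"x":-2.85,"y":-2.6,"z":0,"ax":0,"ay":0,"az":0,"hand":0.55},{"x":-2.85,"y":-2.6,"z":0,"ax":0,"ay":0,"az":0,"hand":0.55},{"x":-2.1,"y":0,"z":1,"ax":0,"ay":0.11,"az":0,"hand":0.55},{"x":-2.1,"y":0,"z":1,"ax":0,"ay":0.11,"az":0,"hand":0.55}]' 10
python3 -m pendant '[{"x":0,"y":0,"z":1,"ax":0,"ay":0.11,"az":0,"hand":0.55},{"x":0,"y":0,"z":1,"ax":0,"ay":0.106,"az":0,"hand":0.55},{"x":0,"y":0,"z":0,"ax":0,"ay":0,"az":0,"hand":0.55},{"x":0,"y":0,"z":0,"ax":0,"ay":0,"az":0,"hand":0.55},{"x":0,"y":0,"z":0,"ax":0,"ay":0,"az":0,"hand":0.55},{"x":0,"y":0,"z":0,"ax":0,"ay":0,"az":0,"hand":0.55},{"x":0,"y":0,"z":0,"ax":0,"ay":0,"az":0,"hand":0.55},{"x":0,"y":0,"z":0,"ax":0,"ay":0,"az":0,"hand":0.55}]' 10
cat > rel.py <<'E'
# usage: rel.py x y z [yaw phi]: tool-frame shift (cm) to a TCP target
from h import *; import sys
s=get_state(); R=Ro.from_quat(s['eef_rot']); d=np.array([float(v) for v in sys.argv[1:4]])-s['tool_pos']
print('pos',s['tool_pos'].round(4),'shift cm',(R.inv().apply(d)*100).round(2),'z',R.apply([0,0,1]).round(3),'y',R.apply([0,1,0]).round(3),'F',np.round(s['force'],1),'w',round(s['width'],4),'g',round(s['gripper_force'],1),'t',s['clock'])
E
python3 rel.py .522 .329 .123
```

```text
clock: 1.63
tool_pos: [0.5468, 0.3329, 0.2023]
eef_rot: [-0.004, 0.994, 0.0, -0.11]
force: [-0.9, -0.4, 0.8]
width: 0.0515
gripper_force: 0.0
clock: 2.3
tool_pos: [0.5398, 0.3344, 0.1827]
eef_rot: [-0.005, 0.977, -0.001, -0.215]
force: [-0.2, 0.9, 0.3]
width: 0.0516
gripper_force: 0.0
pos [0.5398 0.3344 0.1827] shift cm [-0.88 -0.53  6.17] z [-0.42  -0.004 -0.908] y [-0.011  1.     0.001] F [-0.2  0.9  0.3] w 0.0516 g 0.0 t 2.3
```

```bash
python3 -m pendant '[{"x":-0.45,"y":-0.27,"z":0.6,"ax":0,"ay":0,"az":0,"hand":0.55},{"x":-0.43,"y":-0.26,"z":0.6,"ax":0,"ay":0,"az":0,"hand":0.55},{"x":0,"y":0,"z":1.6,"ax":0,"ay":0,"az":0,"hand":0.55},{"x":0,"y":0,"z":1.7,"ax":0,"ay":0,"az":0,"hand":0.55},{"x":0,"y":0,"z":1.65,"ax":0,"ay":0,"az":0,"hand":0.55},{"x":0,"y":0,"z":0,"ax":0,"ay":0,"az":0,"hand":0.55},{"x":0,"y":0,"z":0,"ax":0,"ay":0,"az":0,"hand":0.2},{"x":0,"y":0,"z":0,"ax":0,"ay":0,"az":0,"hand":0.2}]' 5
python3 -m pendant '[{"x":0,"y":0,"z":0,"ax":0,"ay":0,"az":0,"hand":0.2},{"x":0,"y":0,"z":0,"ax":0,"ay":0,"az":0,"hand":0.2},{"x":0,"y":0,"z":0,"ax":0,"ay":0,"az":0,"hand":0.2},{"x":0,"y":0,"z":0,"ax":0,"ay":0,"az":0,"hand":0.2},{"x":0,"y":0,"z":0,"ax":0,"ay":0,"az":0,"hand":0.2},{"x":0,"y":0,"z":0,"ax":0,"ay":0,"az":0,"hand":0.2},{"x":0,"y":0,"z":0,"ax":0,"ay":0,"az":0,"hand":0.2},{"x":0,"y":0,"z":0,"ax":0,"ay":0,"az":0,"hand":0.2}]' 5
python3 rel.py .522 .329 .123
```

```text
clock: 2.97
tool_pos: [0.5227, 0.3285, 0.1221]
eef_rot: [-0.005, 0.976, -0.001, -0.216]
force: [0.3, -0.1, 1.2]
width: 0.042
gripper_force: 0.0
clock: 3.63
tool_pos: [0.523, 0.3316, 0.1227]
eef_rot: [-0.005, 0.977, 0.002, -0.214]
force: [1.0, 10.5, -0.5]
width: 0.0244
gripper_force: 5.0
pos [0.523  0.3316 0.1227] shift cm [ 0.1  -0.26  0.01] z [-0.419  0.003 -0.908] y [-0.009  1.     0.007] F [ 1.  10.5 -0.5] w 0.0244 g 5.0 t 3.6333
```

```bash
python3 -m pendant '[{"x":0,"y":0.3,"z":0,"ax":0,"ay":0,"az":0,"hand":0.2},{"x":0,"y":0,"z":0,"ax":0,"ay":0,"az":0,"hand":0.2},{"x":0.5,"y":0,"z":0,"ax":0,"ay":-0.12,"az":0,"hand":0.2},{"x":0.5,"y":0,"z":0,"ax":0,"ay":-0.12,"az":0,"hand":0.2},{"x":0.5,"y":0,"z":0,"ax":0,"ay":-0.12,"az":0,"hand":0.2},{"x":0.5,"y":0,"z":0,"ax":0,"ay":-0.12,"az":0,"hand":0.2},{"x":0,"y":0,"z":0,"ax":0,"ay":0,"az":0,"hand":0.2},{"x":0,"y":0,"z":0,"ax":0,"ay":0,"az":0,"hand":0.2}]' 8
python3 rel.py .5 .332 .127
```

```text
clock: 4.3
tool_pos: [0.4995, 0.3328, 0.1252]
eef_rot: [-0.006, 1.0, 0.002, 0.02]
force: [-1.4, 9.1, -6.5]
width: 0.0223
gripper_force: 8.0
pos [0.4995 0.3328 0.1252] shift cm [-0.06 -0.08 -0.18] z [ 0.041  0.004 -0.999] y [-0.011  1.     0.003] F [-1.4  9.1 -6.5] w 0.0223 g 8.0 t 4.3
```

```bash
python3 -m pendant '[{"x":0,"y":0.25,"z":0.1,"ax":0,"ay":0,"az":0,"hand":0.2},{"x":0.5,"y":0,"z":0,"ax":0,"ay":-0.12,"az":0,"hand":0.2},{"x":0.5,"y":0,"z":0,"ax":0,"ay":-0.12,"az":0,"hand":0.2},{"x":0.5,"y":0,"z":0,"ax":0,"ay":-0.12,"az":0,"hand":0.2},{"x":0.5,"y":0,"z":0,"ax":0,"ay":-0.12,"az":0,"hand":0.2},{"x":0.5,"y":0,"z":0,"ax":0,"ay":-0.12,"az":0,"hand":0.2},{"x":0.5,"y":0,"z":0,"ax":0,"ay":-0.12,"az":0,"hand":0.2},{"x":0,"y":0,"z":0,"ax":0,"ay":0,"az":0,"hand":0.2}]' 8
python3 -m pendant '[{"x":0,"y":0,"z":0,"ax":0,"ay":0,"az":0,"hand":0.2},{"x":0,"y":0,"z":0,"ax":0,"ay":0,"az":0,"hand":0.55},{"x":0,"y":0,"z":0,"ax":0,"ay":0,"az":0,"hand":0.55},{"x":0,"y":0,"z":0,"ax":0,"ay":0,"az":0,"hand":0.55},{"x":0,"y":0,"z":0,"ax":0,"ay":0,"az":0,"hand":0.55},{"x":0,"y":0,"z":-3,"ax":0,"ay":0,"az":0,"hand":0.55},{"x":0,"y":0,"z":-3,"ax":0,"ay":0,"az":0,"hand":0.55},{"x":0,"y":0,"z":-3,"ax":0,"ay":0,"az":0,"hand":0.55}]' 8
cat > wl.py <<'E'
from h import *; import sys
c=snap('top');cs=snap('side')
im=np.concatenate([cv2.resize(c['frame'][200:250,130:170],None,fx=8,fy=8),cv2.resize(cs['frame'][130:180,175:215],None,fx=8,fy=8)],1)
cv2.imwrite('pics/'+sys.argv[1],im[:,:,::-1])
yy,xx=np.mgrid[:384,:512]
for n,k,w,yf in(('top',c,(133,148,208,250),.321),('side',cs,(180,205,140,175),.321)):
    h=cv2.cvtColor(k['frame'],cv2.COLOR_RGB2HSV); m=(h[...,0]<22)&(h[...,1]>110)&(h[...,2]>110)&(xx>=w[0])&(xx<w[1])&(yy>=w[2])&(yy<w[3])
    p=np.argwhere(m)[:,::-1]
    if not len(p): print(n,'none'); continue
    u=p.mean(0); o,d=ray(k,*u); q=o+d*(yf-o[1])/d[1]; a=o+d*(.135-o[2])/d[2]
    print(n,len(p),u.round(1),'on face',q.round(4),'deg',np.degrees(np.arctan2(q[0]-.504,q[2]-.085)).round(1),'z.135',a.round(4))
E
python3 wl.py wheel1.png; python3 rel.py .5 .332 .127
```

```text
clock: 4.97
tool_pos: [0.4773, 0.3328, 0.1164]
eef_rot: [-0.004, 0.94, -0.001, 0.34]
force: [-1.7, 7.5, -1.7]
width: 0.0219
gripper_force: 8.0
clock: 5.63
tool_pos: [0.4213, 0.3305, 0.1867]
eef_rot: [-0.001, 0.941, -0.005, 0.338]
force: [0.6, -0.2, 0.8]
width: 0.0516
gripper_force: 0.0
top 22 [140.1 216.6] on face [0.5347 0.321  0.152 ] deg 24.6 z.135 [0.5383 0.3249 0.135 ]
side 13 [203. 151.] on face [0.5368 0.321  0.1175] deg 45.3 z.135 [0.5213 0.2836 0.135 ]
pos [0.4223 0.3327 0.1912] shift cm [-1.84 -0.07  9.91] z [ 0.642 -0.001 -0.767] y [-0.002  1.    -0.004] F [0.8 0.4 1. ] w 0.0513 g 0.0 t 5.7333
```

View pics/wheel1.png

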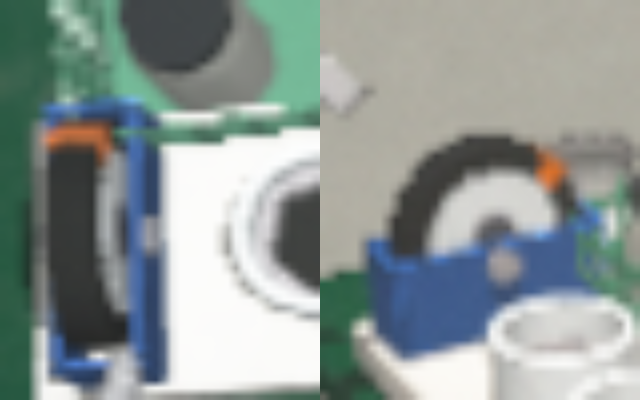

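The mark is now visible, in the side crop at (552,168) and in the top crop at (80,135). That is about 45-55° beyond vertical, on the far side. I'll use the axle nub, side crop (505,265), as a reference for the angle.

Run:
```python
from h import *
cs=snap('side');c=snap('top')
def at(k,u,v,y):
    o,d=ray(k,u,v); return (o+d*(y-o[1])/d[1]).round(4)
print('nub',at(cs,198.1,163.1,.311)); print('mark face',at(cs,204,151,.321)); print('wheel top', at(cs,196.2,147,.332), 'left rim',at(cs,183.8,160,.321))
print('mark top rim', at(c,139,217.0,.332), 'near end rim top', at(c,139,240,.332))
for a in(40,45,50,55): 
    X=[.504+.0435*np.sin(np.radians(a)),.321,.085+.0435*np.cos(np.radians(a))]; Y=[.504+.05*np.sin(np.radians(a)),.332,.085+.05*np.cos(np.radians(a))]; print(a,proj(cs,X).round(1),proj(c,Y).round(1))
```

```text
nub [0.5073 0.311  0.0732]
mark face [0.5413 0.321  0.1165]
wheel top [0.5124 0.332  0.1367] left rim [0.45   0.321  0.0968]
mark top rim [0.5403 0.332  0.1205] near end rim top [0.4596 0.332  0.1259]
40 [201.9 151.1] [138.8 218. ]
45 [202.6 151.5] [139.  217.3]
50 [203.2 152. ] [139.2 216.6]
55 [203.7 152.5] [139.4 216.1]
```

```bash
python3 -m pendant '[{"x":-1.5,"y":0,"z":0,"ax":0,"ay":0.113,"az":0,"hand":0.55},{"x":-1.5,"y":0,"z":0,"ax":0,"ay":0.113,"az":0,"hand":0.55},{"x":-1.5,"y":0,"z":0,"ax":0,"ay":0.113,"az":0,"hand":0.55},{"x":-1.5,"y":0,"z":0,"ax":0,"ay":0.113,"az":0,"hand":0.55},{"x":-1.5,"y":0,"z":0,"ax":0,"ay":0.113,"az":0,"hand":0.55},{"x":-1.5,"y":0,"z":0,"ax":0,"ay":0.113,"az":0,"hand":0.55},{"x":-1.5,"y":0,"z":0,"ax":0,"ay":0.113,"az":0,"hand":0.55},{"x":-1.5,"y":0,"z":0,"ax":0,"ay":0.113,"az":0,"hand":0.55}]' 8
python3 -m pendant '[{"x":-1.5,"y":0,"z":0,"ax":0,"ay":0.113,"az":0,"hand":0.55},{"x":-1.5,"y":0,"z":0,"ax":0,"ay":0.113,"az":0,"hand":0.55},{"x":0,"y":0,"z":0,"ax":0,"ay":0,"az":0,"hand":0.55},{"x":0,"y":0,"z":0,"ax":0,"ay":0,"az":0,"hand":0.55},{"x":0,"y":0,"z":0,"ax":0,"ay":0,"az":0,"hand":0.55},{"x":0,"y":0,"z":0,"ax":0,"ay":0,"az":0,"hand":0.55},{"x":0,"y":0,"z":0,"ax":0,"ay":0,"az":0,"hand":0.55},{"x":0,"y":0,"z":0,"ax":0,"ay":0,"az":0,"hand":0.55}]' 8
python3 rel.py .5235 .333 .123
```

```text
clock: 6.5
tool_pos: [0.5334, 0.33, 0.2193]
eef_rot: [0.002, 0.995, -0.005, -0.103]
force: [-0.5, 1.1, -0.1]
width: 0.0519
gripper_force: 0.0
clock: 7.17
tool_pos: [0.5599, 0.3315, 0.2148]
eef_rot: [0.001, 0.978, -0.004, -0.21]
force: [-0.1, 0.1, -0.1]
width: 0.0516
gripper_force: 0.0
pos [0.5599 0.3315 0.2148] shift cm [-0.46  0.23  9.87] z [-0.411 -0.008 -0.911] y [-0.     1.    -0.009] F [-0.1  0.1 -0.1] w 0.0516 g 0.0 t 7.1667
```

```bash
python3 -m pendant '[{"x":-0.46,"y":0.23,"z":1.5,"ax":0,"ay":0,"az":0,"hand":0.55},{"x":0,"y":0,"z":2.5,"ax":0,"ay":0,"az":0,"hand":0.55},{"x":0,"y":0,"z":2.5,"ax":0,"ay":0,"az":0,"hand":0.55},{"x":0,"y":0,"z":2,"ax":0,"ay":0,"az":0,"hand":0.55},{"x":0,"y":0,"z":1.4,"ax":0,"ay":0,"az":0,"hand":0.55},{"x":0,"y":0,"z":0,"ax":0,"ay":0,"az":0,"hand":0.55},{"x":0,"y":0,"z":0,"ax":0,"ay":0,"az":0,"hand":0.2},{"x":0,"y":0,"z":0,"ax":0,"ay":0,"az":0,"hand":0.2}]' 8
python3 -m pendant '[{"x":0,"y":0,"z":0,"ax":0,"ay":0,"az":0,"hand":0.2},{"x":0,"y":0,"z":0,"ax":0,"ay":0,"az":0,"hand":0.2},{"x":0,"y":0,"z":0,"ax":0,"ay":0,"az":0,"hand":0.2},{"x":0,"y":0,"z":0,"ax":0,"ay":0,"az":0,"hand":0.2},{"x":0,"y":0,"z":0,"ax":0,"ay":0,"az":0,"hand":0.2},{"x":0,"y":0,"z":0,"ax":0,"ay":0,"az":0,"hand":0.2},{"x":0,"y":0,"z":0,"ax":0,"ay":0,"az":0,"hand":0.2},{"x":0,"y":0,"z":0,"ax":0,"ay":0,"az":0,"hand":0.2}]' 8
python3 -m pendant '[{"x":0.49,"y":0,"z":0,"ax":0,"ay":-0.117,"az":0,"hand":0.2},{"x":0.49,"y":0,"z":0,"ax":0,"ay":-0.117,"az":0,"hand":0.2},{"x":0.49,"y":0,"z":0,"ax":0,"ay":-0.117,"az":0,"hand":0.2},{"x":0.49,"y":0,"z":0,"ax":0,"ay":-0.117,"az":0,"hand":0.2},{"x":0.49,"y":0,"z":0,"ax":0,"ay":-0.117,"az":0,"hand":0.2},{"x":0.49,"y":0,"z":0,"ax":0,"ay":-0.117,"az":0,"hand":0.2},{"x":0.49,"y":0,"z":0,"ax":0,"ay":-0.117,"az":0,"hand":0.2},{"x":0,"y":0,"z":0,"ax":0,"ay":0,"az":0,"hand":0.2}]' 8
python3 rel.py .5235 .333 .123
python3 -m pendant '[{"x":0,"y":0,"z":0,"ax":0,"ay":0,"az":0,"hand":0.2},{"x":0,"y":0,"z":0,"ax":0,"ay":0,"az":0,"hand":0.55},{"x":0,"y":0,"z":0,"ax":0,"ay":0,"az":0,"hand":0.55},{"x":0,"y":0,"z":0,"ax":0,"ay":0,"az":0,"hand":0.55},{"x":0,"y":0,"z":0,"ax":0,"ay":0,"az":0,"hand":0.55},{"x":0,"y":0,"z":-3,"ax":0,"ay":0,"az":0,"hand":0.55},{"x":0,"y":0,"z":-3,"ax":0,"ay":0,"az":0,"hand":0.55},{"x":0,"y":0,"z":-3,"ax":0,"ay":0,"az":0,"hand":0.55}]' 8
python3 wl.py wheel2.png; python3 rel.py .5 .332 .127
```

```text
clock: 7.83
tool_pos: [0.5248, 0.3329, 0.1227]
eef_rot: [0.001, 0.978, -0.004, -0.21]
force: [0.7, 0.4, 0.1]
width: 0.0416
gripper_force: 0.0
clock: 8.5
tool_pos: [0.5244, 0.333, 0.1218]
eef_rot: [0.001, 0.978, -0.004, -0.211]
force: [2.5, 2.6, 5.2]
width: 0.0223
gripper_force: 8.0
clock: 9.17
tool_pos: [0.4841, 0.3329, 0.1185]
eef_rot: [-0.002, 0.981, -0.004, 0.193]
force: [3.2, 7.3, -8.2]
width: 0.0224
gripper_force: 8.0
pos [0.4841 0.3329 0.1185] shift cm [-3.81 -0.    1.08] z [ 0.38  -0.008 -0.925] y [-0.003  1.    -0.01 ] F [ 3.2  7.3 -8.2] w 0.0224 g 8.0 t 9.1667
clock: 9.83
tool_pos: [0.4555, 0.3326, 0.2069]
eef_rot: [-0.0, 0.981, -0.006, 0.194]
force: [1.3, 0.2, 0.4]
width: 0.0518
gripper_force: 0.0
top 36 [137.6 226.8] on face [0.493  0.321  0.1902] deg -6.0 z.135 [0.5035 0.3339 0.135 ]
side 19 [194.9 148.5] on face [0.5019 0.321  0.1362] deg -2.4 z.135 [0.5029 0.3237 0.135 ]
pos [0.4578 0.3348 0.2124] shift cm [-0.56 -0.23  9.52] z [ 0.39  -0.005 -0.921] y [ 0.     1.    -0.005] F [ 0.9 -0.7  0.3] w 0.0515 g 0.0 t 9.9333
```

View pics/wheel2.png

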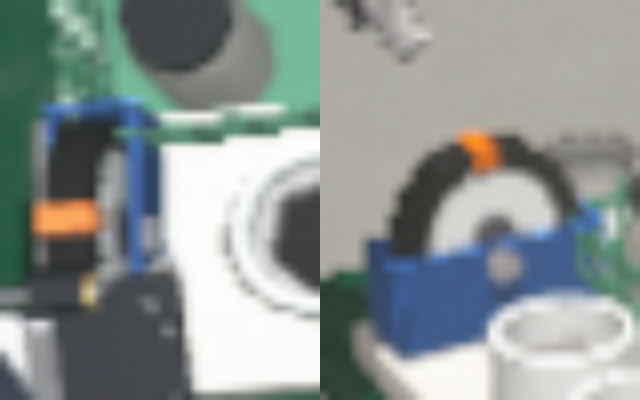

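The mark now stands up: top crop (67,217), side crop (482,152), within about 3° of vertical. Next I'll retreat, refine the jar positions and move on.

```bash
python3 -m pendant '[{"x":0,"y":0,"z":-3,"ax":0,"ay":0,"az":0,"hand":0.55},{"x":0,"y":0,"z":-2,"ax":0,"ay":0.1,"az":0,"hand":1},{"x":0,"y":0,"z":0,"ax":0,"ay":0.1,"az":0,"hand":1},{"x":0,"y":0,"z":0,"ax":0,"ay":0.1,"az":0,"hand":1},{"x":0,"y":0,"z":0,"ax":0,"ay":0.1,"az":0,"hand":1},{"x":0,"y":-4,"z":0,"ax":0,"ay":0,"az":0,"hand":1},{"x":0,"y":-4,"z":0,"ax":0,"ay":0,"az":0,"hand":1},{"x":0,"y":-4,"z":0,"ax":0,"ay":0,"az":0,"hand":1}]' 8
cat > jar.py <<'E'
from h import *
c=snap('top'); cs=snap('side')
h=cv2.cvtColor(c['frame'],cv2.COLOR_RGB2HSV).astype(int); hs=cv2.cvtColor(cs['frame'],cv2.COLOR_RGB2HSV).astype(int)
yy,xx=np.mgrid[:384,:512]
def lids(k,h,w):
    m=((h[...,2]<85)&(h[...,1]<75)&(xx>=w[0])&(xx<w[1])&(yy>=w[2])&(yy<w[3])).astype(np.uint8)
    n,l,s,cc=cv2.connectedComponentsWithStats(m)
    return [(s[i],cc[i]) for i in range(1,n) if s[i,4]>40]
for s,cc in lids(c,h,(240,335,212,240)):
    u=(s[0]+(s[2]-1)/2, s[1]+(s[3]-1)/2); print('top',s,cc.round(1),'bbox z.064',onz(c,*u,.064).round(4),'cent z.07',onz(c,*cc,.07).round(4))
for s,cc in lids(cs,hs,(240,290,215,262)): print('side',s,cc.round(1),onz(cs,*cc,.072).round(4))
im=np.concatenate([cv2.resize(c['frame'][195:255,265:340],None,fx=5,fy=5),cv2.resize(cs['frame'][210:270,235:310],None,fx=5,fy=5)],1)
cv2.imwrite('pics/jars.png',im[:,:,::-1])
E
python3 jar.py;python3 rel.py .486 -.18 .25
```

```text
clock: 10.6
tool_pos: [0.4368, 0.2121, 0.252]
eef_rot: [0.0, 1.0, -0.005, -0.006]
force: [1.3, -0.1, 0.7]
width: 0.0928
gripper_force: 0.0
top [283 216  18  17 213] [291.7 223.9] bbox z.064 [ 0.4915 -0.1932  0.064 ] cent z.07 [ 0.4906 -0.1935  0.07  ]
top [315 217  16  17 206] [322.5 224.8] bbox z.064 [ 0.4806 -0.3021  0.064 ] cent z.07 [ 0.4803 -0.3014  0.07  ]
side [248 215  18  16 209] [256.5 222.9] [ 0.4907 -0.1956  0.072 ]
side [247 232  35  18 288] [269.3 240.9] [ 0.4744 -0.2993  0.072 ]
side [240 248  12  14  43] [244.8 254.6] [ 0.3786 -0.3202  0.072 ]
pos [0.4372 0.2096 0.2526] shift cm [ -5.17 -38.92   0.66] z [-0.01  -0.012 -1.   ] y [ 0.007  1.    -0.012] F [ 0.  -0.1 -0. ] w 0.0939 g 0.0 t 10.7
```

View pics/jars.png

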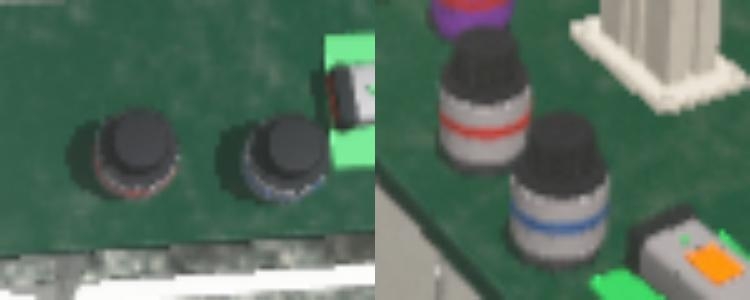

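Each jar shows as a dark disc. Red is at top crop (138,150), giving (0.4905,-0.1935). Blue is at (288,152), giving (0.480,-0.302). Both views agree. Now to the red jar.

```bash
cat > rel.py <<'E'
# usage: rel.py x y z [yaw]: tool-frame shift (cm) to a TCP target and turn to tool down with tool y at yaw from world y
from h import *; import sys
a=[float(v) for v in sys.argv[1:]]; yaw=a[3] if len(a)>3 else 0.
s=get_state(); R=Ro.from_quat(s['eef_rot']); d=np.array(a[:3])-s['tool_pos']
T=Ro.from_euler('z',yaw)*Ro.from_matrix(np.diag([-1.,1,-1]))
print('pos',s['tool_pos'].round(4),'shift',(R.inv().apply(d)*100).round(2),'turn',(R.inv()*T).as_rotvec().round(3),'F',np.round(s['force'],1),'M',np.round(s['moment'],2),'w',round(s['width'],4),'g',round(s['gripper_force'],1),'j6',round(s['joint_positions'][5],2),'t',round(s['clock'],2))
E
python3 -m pendant '[{"x":-0.5,"y":-4,"z":0,"ax":0,"ay":0,"az":0,"hand":1},{"x":-0.5,"y":-4,"z":0,"ax":0,"ay":0,"az":0,"hand":1},{"x":-0.5,"y":-4,"z":0,"ax":0,"ay":0,"az":0,"hand":1},{"x":-0.5,"y":-4,"z":0,"ax":0,"ay":0,"az":0,"hand":1},{"x":-0.5,"y":-4,"z":0,"ax":0,"ay":0,"az":0,"hand":1},{"x":-0.5,"y":-4,"z":0,"ax":0,"ay":0,"az":0,"hand":1},{"x":-0.5,"y":-4,"z":0,"ax":0,"ay":0,"az":0,"hand":1},{"x":-0.5,"y":-4,"z":0,"ax":0,"ay":0,"az":0,"hand":1}]' 20
python3 -m pendant '[{"x":-0.7,"y":-4,"z":0,"ax":0,"ay":0,"az":0,"hand":1},{"x":-0.7,"y":-4,"z":0,"ax":0,"ay":0,"az":0,"hand":1},{"x":0,"y":0,"z":4,"ax":0,"ay":0,"az":0,"hand":1},{"x":0,"y":0,"z":4,"ax":0,"ay":0,"az":0,"hand":1},{"x":0,"y":0,"z":0,"ax":0,"ay":0,"az":0,"hand":1},{"x":0,"y":0,"z":0,"ax":0,"ay":0,"az":0,"hand":1},{"x":0,"y":0,"z":0,"ax":0,"ay":0,"az":0,"hand":1},{"x":0,"y":0,"z":0,"ax":0,"ay":0,"az":0,"hand":1}]' 20
python3 rel.py .4905 -.1935 .084
```

```text
clock: 11.37
tool_pos: [0.4765, -0.1081, 0.256]
eef_rot: [0.001, 1.0, -0.005, -0.004]
force: [1.6, 0.9, 0.4]
width: 0.0943
gripper_force: 0.0
clock: 12.03
tool_pos: [0.4914, -0.1874, 0.1801]
eef_rot: [0.0, 1.0, -0.006, -0.002]
force: [0.1, -0.4, 0.9]
width: 0.094
gripper_force: 0.0
pos [ 0.4914 -0.1874  0.1801] shift [ 0.05 -0.49  9.62] turn [-0.012 -0.004 -0.   ] F [ 0.1 -0.4  0.9] M [0.06 0.02 0.04] w 0.094 g 0.0 j6 -2.14 t 12.03
```

```bash
python3 -m pendant '[{"x":0.05,"y":-0.5,"z":2,"ax":-0.012,"ay":-0.004,"az":0,"hand":1},{"x":0,"y":0,"z":2.5,"ax":0,"ay":0,"az":0,"hand":1},{"x":0,"y":0,"z":2.5,"ax":0,"ay":0,"az":0,"hand":1},{"x":0,"y":0,"z":1.6,"ax":0,"ay":0,"az":0,"hand":1},{"x":0,"y":0,"z":1,"ax":0,"ay":0,"az":0,"hand":0.3},{"x":0,"y":0,"z":0,"ax":0,"ay":0,"az":0,"hand":0.3},{"x":0,"y":0,"z":0,"ax":0,"ay":0,"az":0,"hand":0.3},{"x":0,"y":0,"z":0,"ax":0,"ay":0,"az":0,"hand":0.3}]' 5
python3 -m pendant '[{"x":0,"y":0,"z":0,"ax":0,"ay":0,"az":0,"hand":0.3},{"x":0,"y":0,"z":0,"ax":0,"ay":0,"az":0,"hand":0.3},{"x":0,"y":0,"z":0,"ax":0,"ay":0,"az":0,"hand":0.3},{"x":0,"y":0,"z":0,"ax":0,"ay":0,"az":0,"hand":0.3},{"x":0,"y":0,"z":0,"ax":0,"ay":0,"az":0,"hand":0.3},{"x":0,"y":0,"z":0,"ax":0,"ay":0,"az":0,"hand":0.3},{"x":0,"y":0,"z":0,"ax":0,"ay":0,"az":0,"hand":0.3},{"x":0,"y":0,"z":0,"ax":0,"ay":0,"az":0,"hand":0.3}]' 5
python3 rel.py .4905 -.1935 .084
```

```text
clock: 12.7
tool_pos: [0.4902, -0.1927, 0.0834]
eef_rot: [0.0, 1.0, 0.0, -0.001]
force: [-0.3, 0.2, 0.3]
width: 0.0709
gripper_force: 0.0
clock: 13.37
tool_pos: [0.4896, -0.1932, 0.0825]
eef_rot: [0.0, 1.0, -0.0, -0.001]
force: [-0.3, -4.5, 4.8]
width: 0.0402
gripper_force: 6.0
pos [ 0.4896 -0.1932  0.0825] shift [-0.08 -0.03 -0.15] turn [-0.    -0.002 -0.001] F [-0.3 -4.5  4.8] M [-1.07  0.13 -0.04] w 0.0402 g 6.0 j6 -2.16 t 13.37
```

```bash
python3 -m pendant '[{"x":0,"y":0,"z":-0.2,"ax":0,"ay":0,"az":0,"hand":0.6},{"x":0,"y":0,"z":0,"ax":0,"ay":0,"az":0,"hand":0.6},{"x":0,"y":0,"z":0,"ax":0,"ay":0,"az":0.12,"hand":0.6},{"x":0,"y":0,"z":0,"ax":0,"ay":0,"az":0.12,"hand":0.6},{"x":0,"y":0,"z":0,"ax":0,"ay":0,"az":0.12,"hand":0.6},{"x":0,"y":0,"z":0,"ax":0,"ay":0,"az":0.12,"hand":0.6},{"x":0,"y":0,"z":0,"ax":0,"ay":0,"az":0.12,"hand":0.6},{"x":0,"y":0,"z":0,"ax":0,"ay":0,"az":0.12,"hand":0.6}]' 5
python3 -m pendant '[{"x":0,"y":0,"z":0,"ax":0,"ay":0,"az":0.12,"hand":0.6},{"x":0,"y":0,"z":0,"ax":0,"ay":0,"az":0.12,"hand":0.6},{"x":0,"y":0,"z":0,"ax":0,"ay":0,"az":0.12,"hand":0.6},{"x":0,"y":0,"z":0,"ax":0,"ay":0,"az":0.12,"hand":0.6},{"x":0,"y":0,"z":0,"ax":0,"ay":0,"az":0.12,"hand":0.6},{"x":0,"y":0,"z":0,"ax":0,"ay":0,"az":0.12,"hand":0.6},{"x":0,"y":0,"z":0,"ax":0,"ay":0,"az":0.12,"hand":0.6},{"x":0,"y":0,"z":0,"ax":0,"ay":0,"az":0,"hand":0.3}]' 5
python3 -m pendant '[{"x":0,"y":0,"z":0,"ax":0,"ay":0,"az":0,"hand":0.3},{"x":0,"y":0,"z":0,"ax":0,"ay":0,"az":0,"hand":0.3},{"x":0,"y":0,"z":0,"ax":0,"ay":0,"az":0,"hand":0.3},{"x":0,"y":0,"z":0,"ax":0,"ay":0,"az":0,"hand":0.3},{"x":0,"y":0,"z":0,"ax":0,"ay":0,"az":0,"hand":0.3},{"x":0,"y":0,"z":0,"ax":0,"ay":0,"az":0,"hand":0.3},{"x":0,"y":0,"z":0,"ax":0,"ay":0,"az":0,"hand":0.3},{"x":0,"y":0,"z":0,"ax":0,"ay":0,"az":0,"hand":0.3}]' 5
python3 rel.py .4905 -.1935 .084 -1.57
```

```text
clock: 14.03
tool_pos: [0.488, -0.1907, 0.0823]
eef_rot: [0.355, 0.935, 0.001, -0.004]
force: [-0.0, -0.3, -0.3]
width: 0.0565
gripper_force: 0.0
clock: 14.7
tool_pos: [0.4881, -0.1909, 0.0824]
eef_rot: [0.704, 0.71, -0.0, -0.004]
force: [-0.6, -0.6, -1.2]
width: 0.0528
gripper_force: 0.0
clock: 15.37
tool_pos: [0.4889, -0.1919, 0.0833]
eef_rot: [0.704, 0.711, -0.001, -0.002]
force: [2.1, -0.3, -0.9]
width: 0.0401
gripper_force: 5.0
pos [ 0.4889 -0.1919  0.0833] shift [-0.16  0.16 -0.07] turn [-0.004 -0.002  0.009] F [ 2.1 -0.3 -0.9] M [ 0.02 -0.48  0.04] w 0.0401 g 5.0 j6 -0.6 t 15.37
```

```bash
python3 -m pendant '[{"x":0,"y":0,"z":0,"ax":0,"ay":0,"az":0,"hand":0.3},{"x":0,"y":0,"z":0,"ax":0,"ay":0,"az":0,"hand":0.3},{"x":0,"y":0,"z":-2,"ax":0,"ay":0,"az":0,"hand":0.3},{"x":0,"y":0,"z":-3.5,"ax":0,"ay":0,"az":0,"hand":0.3},{"x":0,"y":0,"z":-3.5,"ax":0,"ay":0,"az":0,"hand":0.3},{"x":0,"y":0,"z":-3.5,"ax":0,"ay":0,"az":0,"hand":0.3},{"x":1,"y":0,"z":-3,"ax":0,"ay":0,"az":0,"hand":0.3},{"x":2.5,"y":0,"z":0,"ax":0,"ay":0,"az":0,"hand":0.3}]' 30
python3 -m pendant '[{"x":3.5,"y":0.2,"z":0,"ax":0,"ay":0,"az":0,"hand":0.3},{"x":3.5,"y":0.2,"z":0,"ax":0,"ay":0,"az":0,"hand":0.3},{"x":3.5,"y":0.2,"z":0,"ax":0,"ay":0,"az":0,"hand":0.3},{"x":3.5,"y":0.2,"z":0,"ax":0,"ay":0,"az":0,"hand":0.3},{"x":3.5,"y":0.2,"z":0,"ax":0,"ay":0,"az":0,"hand":0.3},{"x":3.5,"y":0.2,"z":0,"ax":0,"ay":0,"az":0,"hand":0.3},{"x":3.5,"y":0.2,"z":0,"ax":0,"ay":0,"az":0,"hand":0.3},{"x":3.5,"y":0.2,"z":0,"ax":0,"ay":0,"az":0,"hand":0.3}]' 30
python3 -m pendant '[{"x":1,"y":0,"z":0,"ax":0,"ay":0,"az":0,"hand":0.3},{"x":0.9,"y":0,"z":0,"ax":0,"ay":0,"az":0,"hand":0.3},{"x":0,"y":0,"z":2,"ax":0,"ay":0,"az":0,"hand":0.3},{"x":0,"y":0,"z":2,"ax":0,"ay":0,"az":0,"hand":0.3},{"x":0,"y":0,"z":0,"ax":0,"ay":0,"az":0,"hand":0.3},{"x":0,"y":0,"z":0,"ax":0,"ay":0,"az":0,"hand":0.3},{"x":0,"y":0,"z":0,"ax":0,"ay":0,"az":0,"hand":0.3},{"x":0,"y":0,"z":0,"ax":0,"ay":0,"az":0,"hand":0.3}]' 30
python3 rel.py .505 .1424 .2 -1.57; python3 wl.py tmp.png
```

```text
clock: 16.03
tool_pos: [0.4913, -0.1605, 0.2451]
eef_rot: [0.705, 0.71, -0.0, 0.003]
force: [1.6, -0.2, -2.5]
width: 0.0398
gripper_force: 29.8
clock: 16.7
tool_pos: [0.5007, 0.1242, 0.2376]
eef_rot: [0.704, 0.711, -0.002, -0.003]
force: [1.0, -0.6, -5.0]
width: 0.0396
gripper_force: 29.8
clock: 17.37
tool_pos: [0.5028, 0.1414, 0.2005]
eef_rot: [0.704, 0.71, 0.0, -0.002]
force: [0.0, -0.6, -5.2]
width: 0.0394
gripper_force: 30.0
pos [0.5028 0.1414 0.2005] shift [0.1  0.22 0.05] turn [-0.002 -0.002  0.008] F [ 0.  -0.6 -5.2] M [-0.04  0.11 -0.02] w 0.0394 g 30.0 j6 0.05 t 17.37
top 38 [137.7 226.9] on face [0.4928 0.321  0.1888] deg -6.1 z.135 [0.5031 0.3336 0.135 ]
side 19 [194.9 148.5] on face [0.5019 0.321  0.1362] deg -2.4 z.135 [0.5029 0.3237 0.135 ]
```

```bash
python3 -m pendant '[{"x":0.1,"y":0.12,"z":1.5,"ax":0,"ay":0,"az":0,"hand":0.3},{"x":0,"y":0,"z":1.5,"ax":0,"ay":0,"az":0,"hand":0.3},{"x":0,"y":0,"z":1.5,"ax":0,"ay":0,"az":0,"hand":0.3},{"x":0,"y":0,"z":1.4,"ax":0,"ay":0,"az":0,"hand":0.3},{"x":0,"y":0,"z":0,"ax":0,"ay":0,"az":0,"hand":0.3},{"x":0,"y":0,"z":0,"ax":0,"ay":0,"az":0,"hand":0.3},{"x":0,"y":0,"z":0,"ax":0,"ay":0,"az":0,"hand":0.3},{"x":0,"y":0,"z":0,"ax":0,"ay":0,"az":0,"hand":0.3}]' 30
python3 rel.py .504 .1424 .132 -1.57
python3 -m pendant '[{"x":0,"y":0,"z":0.2,"ax":0,"ay":0,"az":0,"hand":0.3},{"x":0,"y":0,"z":0.2,"ax":0,"ay":0,"az":0,"hand":0.3},{"x":0,"y":0,"z":0.2,"ax":0,"ay":0,"az":0,"hand":0.3},{"x":0,"y":0,"z":0,"ax":0,"ay":0,"az":0,"hand":0.3},{"x":0,"y":0,"z":0,"ax":0,"ay":0,"az":0,"hand":0.3},{"x":0,"y":0,"z":0,"ax":0,"ay":0,"az":0,"hand":0.3},{"x":0,"y":0,"z":0,"ax":0,"ay":0,"az":0,"hand":0.3},{"x":0,"y":0,"z":0,"ax":0,"ay":0,"az":0,"hand":0.3}]' 30
python3 rel.py .504 .1424 .129 -1.57
```

```text
clock: 18.13
tool_pos: [0.5037, 0.143, 0.1414]
eef_rot: [0.704, 0.711, 0.0, -0.002]
force: [-0.0, 1.2, -3.0]
width: 0.0395
gripper_force: 30.0
pos [0.5037 0.143  0.1414] shift [-0.07  0.03  0.94] turn [-0.002 -0.002  0.009] F [-0.   1.2 -3. ] M [-0.03  0.02  0.03] w 0.0395 g 30.0 j6 0.05 t 18.13
clock: 18.8
tool_pos: [0.5043, 0.1435, 0.1369]
eef_rot: [0.704, 0.711, 0.001, -0.002]
force: [-1.8, 2.7, 9.5]
width: 0.0396
gripper_force: 30.0
pos [0.5043 0.1435 0.1369] shift [-0.11 -0.03  0.79] turn [-0.001 -0.003  0.009] F [-1.8  2.7  9.5] M [ 0.02  0.98 -0.06] w 0.0396 g 30.0 j6 0.05 t 18.8
```

```bash
for i in 1; do python3 -m pendant '[{"x":0,"y":0.05,"z":0,"ax":0,"ay":0,"az":0,"hand":0.3},{"x":0,"y":0.05,"z":0,"ax":0,"ay":0,"az":0,"hand":0.3},{"x":0,"y":0.05,"z":0,"ax":0,"ay":0,"az":0,"hand":0.3},{"x":0,"y":0.05,"z":0,"ax":0,"ay":0,"az":0,"hand":0.3},{"x":0,"y":0,"z":0,"ax":0,"ay":0,"az":0,"hand":0.3},{"x":0,"y":0,"z":0,"ax":0,"ay":0,"az":0,"hand":0.3},{"x":0,"y":0,"z":0,"ax":0,"ay":0,"az":0,"hand":0.3},{"x":0,"y":0,"z":0,"ax":0,"ay":0,"az":0,"hand":0.3}]' 30; done
python3 rel.py .504 .1424 .129 -1.57
```

```text
clock: 19.47
tool_pos: [0.5051, 0.1432, 0.134]
eef_rot: [0.704, 0.711, -0.0, -0.002]
force: [0.9, 0.3, -2.7]
width: 0.0394
gripper_force: 30.0
pos [0.5051 0.1432 0.134 ] shift [-0.08 -0.11  0.5 ] turn [-0.003 -0.003  0.009] F [ 0.9  0.3 -2.7] M [ 0.18 -0.32  0.02] w 0.0394 g 30.0 j6 0.05 t 19.47
```

```bash
python3 -m pendant '[{"x":0,"y":0,"z":0.2,"ax":0,"ay":0,"az":0,"hand":0.3},{"x":0,"y":0,"z":0.2,"ax":0,"ay":0,"az":0,"hand":0.3},{"x":0,"y":0,"z":0.2,"ax":0,"ay":0,"az":0,"hand":0.3},{"x":0,"y":0,"z":0.1,"ax":0,"ay":0,"az":0,"hand":0.3},{"x":0,"y":0,"z":0,"ax":0,"ay":0,"az":0,"hand":0.3},{"x":0,"y":0,"z":0,"ax":0,"ay":0,"az":0,"hand":0.3},{"x":0,"y":0,"z":0,"ax":0,"ay":0,"az":0,"hand":0.3},{"x":0,"y":0,"z":0,"ax":0,"ay":0,"az":0,"hand":0.3}]' 30
python3 rel.py .504 .1424 .129 -1.57
```

```text
clock: 20.13
tool_pos: [0.505, 0.1432, 0.127]
eef_rot: [0.704, 0.711, -0.0, -0.002]
force: [2.8, 2.7, -4.3]
width: 0.0395
gripper_force: 30.0
pos [0.505  0.1432 0.127 ] shift [-0.08 -0.1  -0.2 ] turn [-0.004 -0.003  0.009] F [ 2.8  2.7 -4.3] M [ 0.59 -0.65  0.03] w 0.0395 g 30.0 j6 0.05 t 20.13
```

```bash
python3 -m pendant '[{"x":0.05,"y":0.05,"z":0,"ax":0,"ay":0,"az":0,"hand":0.3},{"x":0,"y":0,"z":0.2,"ax":0,"ay":0,"az":0,"hand":0.3},{"x":0,"y":0,"z":0.2,"ax":0,"ay":0,"az":0,"hand":0.3},{"x":0,"y":0,"z":0,"ax":0,"ay":0,"az":0,"hand":0.3},{"x":0,"y":0,"z":0,"ax":0,"ay":0,"az":0,"hand":0.3},{"x":0,"y":0,"z":0,"ax":0,"ay":0,"az":0,"hand":0.3},{"x":0,"y":0,"z":0,"ax":0,"ay":0,"az":0,"hand":0.3},{"x":0,"y":0,"z":0,"ax":0,"ay":0,"az":0,"hand":0.3}]' 30
python3 rel.py .504 .1424 .129 -1.57
```

```text
clock: 20.8
tool_pos: [0.5051, 0.1435, 0.1228]
eef_rot: [0.704, 0.711, -0.001, -0.002]
force: [1.5, 1.5, -5.3]
width: 0.0397
gripper_force: 30.0
pos [0.5051 0.1435 0.1228] shift [-0.11 -0.11 -0.62] turn [-0.005 -0.002  0.009] F [ 1.5  1.5 -5.3] M [ 0.28 -0.4   0.03] w 0.0397 g 30.0 j6 0.05 t 20.8
```

```bash
python3 -m pendant '[{"x":0.03,"y":0.03,"z":0.2,"ax":0,"ay":0,"az":0,"hand":0.3},{"x":0,"y":0,"z":0.2,"ax":0,"ay":0,"az":0,"hand":0.3},{"x":0,"y":0,"z":0.2,"ax":0,"ay":0,"az":0,"hand":0.3},{"x":0,"y":0,"z":0.15,"ax":0,"ay":0,"az":0,"hand":0.3},{"x":0,"y":0,"z":0,"ax":0,"ay":0,"az":0,"hand":0.3},{"x":0,"y":0,"z":0,"ax":0,"ay":0,"az":0,"hand":0.3},{"x":0,"y":0,"z":0,"ax":0,"ay":0,"az":0,"hand":0.3},{"x":0,"y":0,"z":0,"ax":0,"ay":0,"az":0,"hand":0.3}]' 30
python3 rel.py .504 .1424 .129 -1.57
```

```text
clock: 21.47
tool_pos: [0.5055, 0.144, 0.1157]
eef_rot: [0.704, 0.711, -0.001, -0.002]
force: [-1.4, 1.6, 0.2]
width: 0.0397
gripper_force: 30.0
pos [0.5055 0.144  0.1157] shift [-0.15 -0.16 -1.33] turn [-0.004 -0.002  0.009] F [-1.4  1.6  0.2] M [ 0.24  0.37 -0.05] w 0.0397 g 30.0 j6 0.05 t 21.47
```

```bash
python3 -m pendant '[{"x":0,"y":0,"z":0,"ax":0,"ay":0,"az":0,"hand":0.7},{"x":0,"y":0,"z":0,"ax":0,"ay":0,"az":0,"hand":0.7},{"x":0,"y":0,"z":0,"ax":0,"ay":0,"az":0,"hand":0.7},{"x":0,"y":0,"z":-1.5,"ax":0,"ay":0,"az":0,"hand":0.7},{"x":0,"y":0,"z":-3,"ax":0,"ay":0,"az":0,"hand":0.7},{"x":0,"y":0,"z":-3.5,"ax":0,"ay":0,"az":0,"hand":0.7},{"x":0,"y":0,"z":-3.5,"ax":0,"ay":0,"az":0,"hand":0.7},{"x":-3,"y":-0.2,"z":-1.5,"ax":0,"ay":0,"az":0,"hand":0.7}]' 10
python3 -m pendant '[{"x":-3.5,"y":-0.2,"z":0,"ax":0,"ay":0,"az":0,"hand":0.7},{"x":-3.5,"y":-0.2,"z":0,"ax":0,"ay":0,"az":0,"hand":0.7},{"x":-3.5,"y":-0.2,"z":0,"ax":0,"ay":0,"az":0,"hand":0.7},{"x":-3.5,"y":-0.2,"z":0,"ax":0,"ay":0,"az":0,"hand":0.7},{"x":-3.5,"y":-0.2,"z":0,"ax":0,"ay":0,"az":0,"hand":0.7},{"x":-3.5,"y":-0.2,"z":0,"ax":0,"ay":0,"az":0,"hand":0.7},{"x":-3.5,"y":-0.2,"z":0,"ax":0,"ay":0,"az":0,"hand":0.7},{"x":-3.5,"y":-0.2,"z":0,"ax":0,"ay":0,"az":0,"hand":0.7}]' 10
python3 jar.py; python3 wl.py tmp.png; python3 rel.py .4785 -.302 .084 -1.57
```

```text
clock: 22.13
tool_pos: [0.5066, 0.1158, 0.2511]
eef_rot: [0.702, 0.712, 0.003, 0.0]
force: [0.9, -0.6, 0.9]
width: 0.0656
gripper_force: 0.0
clock: 22.8
tool_pos: [0.4909, -0.1685, 0.2452]
eef_rot: [0.704, 0.711, -0.001, -0.002]
force: [1.0, -0.2, -0.6]
width: 0.0658
gripper_force: 0.0
top [240 212  16  28 284] [245.3 226.3] bbox z.064 [ 0.4964 -0.038   0.064 ] cent z.07 [ 0.4931 -0.0303  0.07  ]
top [314 217  17  17 206] [322.5 224.7] bbox z.064 [ 0.4807 -0.3004  0.064 ] cent z.07 [ 0.4805 -0.3013  0.07  ]
side [240 215  13  14  91] [244.8 219.5] [ 0.4677 -0.1593  0.072 ]
side [254 215  16   8  60] [261.5 218.1] [ 0.5192 -0.1794  0.072 ]
side [262 232  20  18 249] [271.6 240.9] [ 0.4803 -0.3026  0.072 ]
top 37 [137.6 226.9] on face [0.4929 0.321  0.1897] deg -6.1 z.135 [0.5033 0.3338 0.135 ]
side 19 [194.9 148.5] on face [0.5019 0.321  0.1362] deg -2.4 z.135 [0.5029 0.3237 0.135 ]
pos [ 0.491  -0.1672  0.2448] shift [-13.51  -1.3   16.05] turn [-0.004 -0.003  0.007] F [ 0.2 -0.3 -0. ] M [-0.03  0.1  -0.03] w 0.066 g 0.0 j6 -0.56 t 23.0
```

```bash
python3 -m pendant '[{"x":-3.4,"y":-0.3,"z":0,"ax":0,"ay":0,"az":0,"hand":0.75},{"x":-3.4,"y":-0.3,"z":0,"ax":0,"ay":0,"az":0,"hand":0.75},{"x":-3.4,"y":-0.35,"z":0,"ax":0,"ay":0,"az":0,"hand":0.75},{"x":-3.3,"y":-0.35,"z":0,"ax":0,"ay":0,"az":0,"hand":0.75},{"x":0,"y":0,"z":3.5,"ax":0,"ay":0,"az":0,"hand":0.75},{"x":0,"y":0,"z":3.5,"ax":0,"ay":0,"az":0,"hand":0.75},{"x":0,"y":0,"z":0,"ax":0,"ay":0,"az":0,"hand":0.75},{"x":0,"y":0,"z":0,"ax":0,"ay":0,"az":0,"hand":0.75}]' 10
python3 rel.py .4790 -.3015 .084 -1.57
```

```text
clock: 23.67
tool_pos: [0.4787, -0.2994, 0.1731]
eef_rot: [0.703, 0.711, -0.001, -0.005]
force: [-0.2, 0.8, -0.4]
width: 0.0703
gripper_force: 0.0
pos [ 0.4787 -0.2994  0.1731] shift [-0.26  0.09  8.91] turn [-0.007 -0.006  0.011] F [-0.2  0.8 -0.4] M [-0.08  0.07 -0.01] w 0.0703 g 0.0 j6 -0.77 t 23.67
```

```bash
python3 -m pendant '[{"x":-0.25,"y":0.05,"z":2,"ax":-0.007,"ay":-0.006,"az":0,"hand":0.75},{"x":0,"y":0,"z":2.5,"ax":0,"ay":0,"az":0,"hand":0.75},{"x":0,"y":0,"z":2.5,"ax":0,"ay":0,"az":0,"hand":0.75},{"x":0,"y":0,"z":1.2,"ax":0,"ay":0,"az":0,"hand":0.75},{"x":0,"y":0,"z":0.7,"ax":0,"ay":0,"az":0,"hand":0.3},{"x":0,"y":0,"z":0,"ax":0,"ay":0,"az":0,"hand":0.3},{"x":0,"y":0,"z":0,"ax":0,"ay":0,"az":0,"hand":0.3},{"x":0,"y":0,"z":0,"ax":0,"ay":0,"az":0,"hand":0.3}]' 5
python3 -m pendant '[{"x":0,"y":0,"z":0,"ax":0,"ay":0,"az":0,"hand":0.3},{"x":0,"y":0,"z":0,"ax":0,"ay":0,"az":0,"hand":0.3},{"x":0,"y":0,"z":0,"ax":0,"ay":0,"az":0,"hand":0.3},{"x":0,"y":0,"z":0,"ax":0,"ay":0,"az":0,"hand":0.3},{"x":0,"y":0,"z":0,"ax":0,"ay":0,"az":0,"hand":0.3},{"x":0,"y":0,"z":0,"ax":0,"ay":0,"az":0,"hand":0.3},{"x":0,"y":0,"z":0,"ax":0,"ay":0,"az":0,"hand":0.3},{"x":0,"y":0,"z":0,"ax":0,"ay":0,"az":0,"hand":0.3}]' 15
python3 rel.py .4790 -.3015 .084 -1.57
```

```text
clock: 24.33
tool_pos: [0.4811, -0.305, 0.0877]
eef_rot: [0.703, 0.711, -0.0, 0.004]
force: [0.3, -0.3, -0.3]
width: 0.0471
gripper_force: 0.0
clock: 25.0
tool_pos: [0.4809, -0.305, 0.0873]
eef_rot: [0.704, 0.711, -0.0, 0.004]
force: [0.2, 1.5, 6.5]
width: 0.0397
gripper_force: 15.0
pos [ 0.4809 -0.305   0.0873] shift [ 0.35 -0.19  0.32] turn [0.005 0.005 0.009] F [0.2 1.5 6.5] M [ 0.07  0.05 -0.05] w 0.0397 g 15.0 j6 -0.77 t 25.0
```

```bash
python3 -m pendant '[{"x":0,"y":0,"z":0,"ax":0,"ay":0,"az":0,"hand":0.6},{"x":0,"y":0,"z":0,"ax":0,"ay":0,"az":0,"hand":0.6},{"x":0.35,"y":0,"z":0.3,"ax":0,"ay":0,"az":0,"hand":0.6},{"x":0,"y":0,"z":0,"ax":0,"ay":0,"az":0,"hand":0.6},{"x":0,"y":0,"z":0,"ax":0,"ay":0,"az":0,"hand":0.6},{"x":0,"y":0,"z":0,"ax":0,"ay":0,"az":0,"hand":0.6},{"x":0,"y":0,"z":0,"ax":0,"ay":0,"az":0,"hand":0.6},{"x":0,"y":0,"z":0,"ax":0,"ay":0,"az":0,"hand":0.6}]' 5
python3 rel.py .4790 -.3015 .084 -1.57
```

```text
clock: 25.67
tool_pos: [0.4799, -0.3007, 0.0826]
eef_rot: [0.704, 0.711, -0.0, 0.002]
force: [-0.6, -0.1, -0.5]
width: 0.0563
gripper_force: 0.0
pos [ 0.4799 -0.3007  0.0826] shift [-0.08 -0.09 -0.14] turn [0.003 0.004 0.009] F [-0.6 -0.1 -0.5] M [-0.06  0.07  0.03] w 0.0563 g 0.0 j6 -0.77 t 25.67
```

Gripping and lifting, then a check of how well the jar sits in the hand.

```bash
python3 -m pendant '[{"x":-0.08,"y":0,"z":-0.1,"ax":0,"ay":0,"az":0,"hand":0.3},{"x":0,"y":0,"z":0,"ax":0,"ay":0,"az":0,"hand":0.3},{"x":0,"y":0,"z":0,"ax":0,"ay":0,"az":0,"hand":0.3},{"x":0,"y":0,"z":0,"ax":0,"ay":0,"az":0,"hand":0.3},{"x":0,"y":0,"z":0,"ax":0,"ay":0,"az":0,"hand":0.3},{"x":0,"y":0,"z":0,"ax":0,"ay":0,"az":0,"hand":0.3},{"x":0,"y":0,"z":0,"ax":0,"ay":0,"az":0,"hand":0.3},{"x":0,"y":0,"z":0,"ax":0,"ay":0,"az":0,"hand":0.3}]' 30
python3 rel.py .4790 -.3015 .084 -1.57
python3 -m pendant '[{"x":0,"y":0,"z":-2,"ax":0,"ay":0,"az":0,"hand":0.3},{"x":0,"y":0,"z":-3.5,"ax":0,"ay":0,"az":0,"hand":0.3},{"x":0,"y":0,"z":-3.5,"ax":0,"ay":0,"az":0,"hand":0.3},{"x":0,"y":0,"z":-3.5,"ax":0,"ay":0,"az":0,"hand":0.3},{"x":0,"y":0,"z":-3.5,"ax":0,"ay":0,"az":0,"hand":0.3},{"x":2,"y":0.1,"z":0,"ax":0,"ay":0,"az":0,"hand":0.3},{"x":3.5,"y":0.3,"z":0,"ax":0,"ay":0,"az":0,"hand":0.3},{"x":3.5,"y":0.3,"z":0,"ax":0,"ay":0,"az":0,"hand":0.3}]' 30
python3 -m pendant '[{"x":3.5,"y":0.3,"z":0,"ax":0,"ay":0,"az":0,"hand":0.3},{"x":3.5,"y":0.3,"z":0,"ax":0,"ay":0,"az":0,"hand":0.3},{"x":3.5,"y":0.3,"z":0,"ax":0,"ay":0,"az":0,"hand":0.3},{"x":3.5,"y":0.3,"z":0,"ax":0,"ay":0,"az":0,"hand":0.3},{"x":3.5,"y":0.3,"z":0,"ax":0,"ay":0,"az":0,"hand":0.3},{"x":3.5,"y":0.3,"z":0,"ax":0,"ay":0,"az":0,"hand":0.3},{"x":3.5,"y":0.3,"z":0,"ax":0,"ay":0,"az":0,"hand":0.3},{"x":1,"y":0,"z":0,"ax":0,"ay":0,"az":0,"hand":0.3}]' 30
python3 rel.py .506 .0485 .2 -1.57
```

```text
clock: 26.33
tool_pos: [0.4802, -0.3017, 0.0839]
eef_rot: [0.704, 0.711, -0.0, 0.003]
force: [1.0, -0.2, 0.9]
width: 0.0397
gripper_force: 30.0
pos [ 0.4802 -0.3017  0.0839] shift [ 0.02 -0.12 -0.01] turn [0.004 0.004 0.009] F [ 1.  -0.2  0.9] M [-0.14 -0.34  0.05] w 0.0397 g 30.0 j6 -0.77 t 26.33
clock: 27.0
tool_pos: [0.4846, -0.2101, 0.2427]
eef_rot: [0.704, 0.71, -0.0, 0.001]
force: [0.5, 0.8, -4.2]
width: 0.0397
gripper_force: 30.0
clock: 27.67
tool_pos: [0.5026, 0.0483, 0.241]
eef_rot: [0.702, 0.712, -0.001, 0.0]
force: [0.5, -0.9, -2.7]
width: 0.0394
gripper_force: 30.0
pos [0.5026 0.0483 0.241 ] shift [0.02 0.35 4.1 ] turn [-0.     0.002  0.013] F [ 0.5 -0.9 -2.7] M [-0.15  0.05 -0.01] w 0.0394 g 30.0 j6 -0.14 t 27.67
```

```bash
python3 -m pendant '[{"x":0,"y":0.3,"z":0,"ax":0,"ay":0,"az":0,"hand":0.3},{"x":0,"y":0,"z":2.5,"ax":0,"ay":0,"az":0,"hand":0.3},{"x":0,"y":0,"z":2.5,"ax":0,"ay":0,"az":0,"hand":0.3},{"x":0,"y":0,"z":2,"ax":0,"ay":0,"az":0,"hand":0.3},{"x":0,"y":0,"z":1.5,"ax":0,"ay":0,"az":0,"hand":0.3},{"x":0,"y":0,"z":1.2,"ax":0,"ay":0,"az":0,"hand":0.3},{"x":0,"y":0,"z":0,"ax":0,"ay":0,"az":0,"hand":0.3},{"x":0,"y":0,"z":0,"ax":0,"ay":0,"az":0,"hand":0.3}]' 30
python3 rel.py .506 .0485 .136 -1.57
python3 -m pendant '[{"x":0,"y":0,"z":0.2,"ax":0,"ay":0,"az":0,"hand":0.3},{"x":0,"y":0,"z":0.2,"ax":0,"ay":0,"az":0,"hand":0.3},{"x":0,"y":0,"z":0.2,"ax":0,"ay":0,"az":0,"hand":0.3},{"x":0,"y":0,"z":0.1,"ax":0,"ay":0,"az":0,"hand":0.3},{"x":0,"y":0,"z":0,"ax":0,"ay":0,"az":0,"hand":0.3},{"x":0,"y":0,"z":0,"ax":0,"ay":0,"az":0,"hand":0.3},{"x":0,"y":0,"z":0,"ax":0,"ay":0,"az":0,"hand":0.3},{"x":0,"y":0,"z":0,"ax":0,"ay":0,"az":0,"hand":0.3}]' 30
python3 rel.py .506 .0485 .129 -1.57
```

```text
clock: 28.33
tool_pos: [0.5071, 0.0431, 0.1451]
eef_rot: [0.704, 0.71, -0.001, 0.002]
force: [0.1, 0.2, -2.9]
width: 0.0394
gripper_force: 30.0
pos [0.5071 0.0431 0.1451] shift [ 0.54 -0.11  0.91] turn [0.002 0.004 0.008] F [ 0.1  0.2 -2.9] M [-0.1   0.05 -0.02] w 0.0394 g 30.0 j6 -0.14 t 28.33
clock: 29.0
tool_pos: [0.5086, 0.044, 0.1413]
eef_rot: [0.704, 0.711, 0.001, 0.003]
force: [-2.4, 1.2, 8.4]
width: 0.0399
gripper_force: 30.0
pos [0.5086 0.044  0.1413] shift [ 0.46 -0.26  1.22] turn [0.006 0.004 0.009] F [-2.4  1.2  8.4] M [ 0.06  0.88 -0.09] w 0.0399 g 30.0 j6 -0.14 t 29.0
```

```bash
python3 -m pendant '[{"x":0,"y":0,"z":-0.8,"ax":0,"ay":0,"az":0,"hand":0.3},{"x":0.46,"y":-0.25,"z":0,"ax":0,"ay":0,"az":0,"hand":0.3},{"x":0,"y":0,"z":0,"ax":0,"ay":0,"az":0,"hand":0.3},{"x":0,"y":0,"z":0,"ax":0,"ay":0,"az":0,"hand":0.3},{"x":0,"y":0,"z":0,"ax":0,"ay":0,"az":0,"hand":0.3},{"x":0,"y":0,"z":0,"ax":0,"ay":0,"az":0,"hand":0.3},{"x":0,"y":0,"z":0,"ax":0,"ay":0,"az":0,"hand":0.3},{"x":0,"y":0,"z":0,"ax":0,"ay":0,"az":0,"hand":0.3}]' 30
python3 rel.py .506 .0485 .135 -1.57
```

```text
clock: 29.67
tool_pos: [0.5046, 0.0486, 0.1462]
eef_rot: [0.704, 0.711, -0.0, 0.002]
force: [0.5, -0.9, -2.2]
width: 0.0395
gripper_force: 30.0
pos [0.5046 0.0486 0.1462] shift [-0.    0.14  1.12] turn [0.002 0.004 0.009] F [ 0.5 -0.9 -2.2] M [-0.1   0.07 -0.  ] w 0.0395 g 30.0 j6 -0.13 t 29.67
```

```bash
python3 -m pendant '[{"x":0,"y":0.1,"z":0.2,"ax":0,"ay":0,"az":0,"hand":0.3},{"x":0,"y":0,"z":0.2,"ax":0,"ay":0,"az":0,"hand":0.3},{"x":0,"y":0,"z":0.2,"ax":0,"ay":0,"az":0,"hand":0.3},{"x":0,"y":0,"z":0.2,"ax":0,"ay":0,"az":0,"hand":0.3},{"x":0,"y":0,"z":0.2,"ax":0,"ay":0,"az":0,"hand":0.3},{"x":0,"y":0,"z":0.1,"ax":0,"ay":0,"az":0,"hand":0.3},{"x":0,"y":0,"z":0,"ax":0,"ay":0,"az":0,"hand":0.3},{"x":0,"y":0,"z":0,"ax":0,"ay":0,"az":0,"hand":0.3}]' 30
python3 rel.py .506 .0485 .129 -1.57
```

```text
clock: 30.33
tool_pos: [0.5057, 0.0486, 0.1354]
eef_rot: [0.704, 0.711, -0.0, 0.002]
force: [-0.5, 0.3, -3.3]
width: 0.0396
gripper_force: 30.0
pos [0.5057 0.0486 0.1354] shift [-0.    0.02  0.64] turn [0.003 0.004 0.009] F [-0.5  0.3 -3.3] M [-0.09  0.07 -0.03] w 0.0396 g 30.0 j6 -0.13 t 30.33
```

Inside the collar with no contact. Now down onto the plate.

```bash
python3 -m pendant '[{"x":0,"y":0,"z":0.2,"ax":0,"ay":0,"az":0,"hand":0.3},{"x":0,"y":0,"z":0.2,"ax":0,"ay":0,"az":0,"hand":0.3},{"x":0,"y":0,"z":0.2,"ax":0,"ay":0,"az":0,"hand":0.3},{"x":0,"y":0,"z":0.2,"ax":0,"ay":0,"az":0,"hand":0.3},{"x":0,"y":0,"z":0,"ax":0,"ay":0,"az":0,"hand":0.3},{"x":0,"y":0,"z":0,"ax":0,"ay":0,"az":0,"hand":0.3},{"x":0,"y":0,"z":0,"ax":0,"ay":0,"az":0,"hand":0.3},{"x":0,"y":0,"z":0,"ax":0,"ay":0,"az":0,"hand":0.3}]' 30
python3 rel.py .506 .0485 .129 -1.57
```

```text
clock: 31.0
tool_pos: [0.5058, 0.0485, 0.1275]
eef_rot: [0.704, 0.711, -0.0, 0.002]
force: [0.3, -0.3, -4.0]
width: 0.0395
gripper_force: 30.0
pos [0.5058 0.0485 0.1275] shift [-0.    0.02 -0.15] turn [0.003 0.004 0.009] F [ 0.3 -0.3 -4. ] M [-0.08  0.07  0.05] w 0.0395 g 30.0 j6 -0.13 t 31.0
```

```bash
python3 -m pendant '[{"x":0,"y":0,"z":0.15,"ax":0,"ay":0,"az":0,"hand":0.3},{"x":0,"y":0,"z":0.15,"ax":0,"ay":0,"az":0,"hand":0.3},{"x":0,"y":0,"z":0,"ax":0,"ay":0,"az":0,"hand":0.3},{"x":0,"y":0,"z":0,"ax":0,"ay":0,"az":0,"hand":0.3},{"x":0,"y":0,"z":0,"ax":0,"ay":0,"az":0,"hand":0.3},{"x":0,"y":0,"z":0,"ax":0,"ay":0,"az":0,"hand":0.3},{"x":0,"y":0,"z":0,"ax":0,"ay":0,"az":0,"hand":0.3},{"x":0,"y":0,"z":0,"ax":0,"ay":0,"az":0,"hand":0.3}]' 30
python3 rel.py .506 .0485 .129 -1.57
```

```text
clock: 31.67
tool_pos: [0.5058, 0.0485, 0.1245]
eef_rot: [0.704, 0.711, -0.0, 0.002]
force: [-0.2, 0.6, -4.3]
width: 0.0398
gripper_force: 30.0
pos [0.5058 0.0485 0.1245] shift [-0.    0.02 -0.45] turn [0.003 0.004 0.009] F [-0.2  0.6 -4.3] M [-0.08  0.07  0.05] w 0.0398 g 30.0 j6 -0.13 t 31.67
```

```bash
python3 -m pendant '[{"x":0,"y":0,"z":0.2,"ax":0,"ay":0,"az":0,"hand":0.3},{"x":0,"y":0,"z":0.2,"ax":0,"ay":0,"az":0,"hand":0.3},{"x":0,"y":0,"z":0.2,"ax":0,"ay":0,"az":0,"hand":0.3},{"x":0,"y":0,"z":0.2,"ax":0,"ay":0,"az":0,"hand":0.3},{"x":0,"y":0,"z":0.15,"ax":0,"ay":0,"az":0,"hand":0.3},{"x":0,"y":0,"z":0,"ax":0,"ay":0,"az":0,"hand":0.3},{"x":0,"y":0,"z":0,"ax":0,"ay":0,"az":0,"hand":0.3},{"x":0,"y":0,"z":0,"ax":0,"ay":0,"az":0,"hand":0.3}]' 30
python3 rel.py .506 .0485 .129 -1.57
```

```text
clock: 32.33
tool_pos: [0.5058, 0.0484, 0.1152]
eef_rot: [0.704, 0.711, -0.0, 0.002]
force: [-2.5, -1.0, 1.5]
width: 0.0395
gripper_force: 30.0
pos [0.5058 0.0484 0.1152] shift [ 0.01  0.03 -1.38] turn [0.003 0.004 0.009] F [-2.5 -1.   1.5] M [-0.28  0.68  0.06] w 0.0395 g 30.0 j6 -0.13 t 32.33
```

```bash
python3 -m pendant '[{"x":0,"y":0,"z":0,"ax":0,"ay":0,"az":0,"hand":0.7},{"x":0,"y":0,"z":0,"ax":0,"ay":0,"az":0,"hand":0.7},{"x":0,"y":0,"z":0,"ax":0,"ay":0,"az":0,"hand":0.7},{"x":0,"y":0,"z":-1.5,"ax":0,"ay":0,"az":0,"hand":0.7},{"x":0,"y":0,"z":-3,"ax":0,"ay":0,"az":0,"hand":0.7},{"x":0,"y":0,"z":-3.5,"ax":0,"ay":0,"az":0,"hand":0.7},{"x":0,"y":-1,"z":-3.5,"ax":0,"ay":0,"az":0,"hand":0.7},{"x":-3,"y":-3,"z":-1.5,"ax":0,"ay":0,"az":0,"hand":0.7}]' 10
python3 -m pendant '[{"x":-3.5,"y":-0.5,"z":0,"ax":0,"ay":0,"az":0,"hand":0.7},{"x":-3.5,"y":-0.5,"z":0,"ax":0,"ay":0,"az":0,"hand":0.7},{"x":-3.5,"y":-0.5,"z":0,"ax":0,"ay":0,"az":0,"hand":0.7},{"x":-3.5,"y":0,"z":0,"ax":0,"ay":0,"az":0,"hand":0.7},{"x":-3.5,"y":0,"z":0,"ax":0,"ay":0,"az":0,"hand":0.7},{"x":-3.5,"y":0,"z":0,"ax":0,"ay":0,"az":0,"hand":0.7},{"x":-3.5,"y":0,"z":0,"ax":0,"ay":0,"az":0,"hand":0.7},{"x":0,"y":0,"z":0,"ax":0,"ay":0,"az":0,"hand":0.7}]' 10
cat > rd.py <<'E'
from h import *; import sys
c=snap('top');cs=snap('side')
a=cv2.resize(c['frame'][195:250,130:230],None,fx=4,fy=4); b=cv2.resize(c['frame'][190:245,310:410],None,fx=4,fy=4)
d=cv2.resize(cs['frame'][135:215,170:270],None,fx=4,fy=4); e=cv2.resize(cs['frame'][230:310,260:360],None,fx=4,fy=4)
cv2.imwrite('pics/'+sys.argv[1],np.vstack([np.hstack([a,b]),np.hstack([d,e])])[:,:,::-1])
h=cv2.cvtColor(c['frame'],cv2.COLOR_RGB2HSV); yy,xx=np.mgrid[:384,:512]; w=(xx>328)&(xx<390)&(yy>196)&(yy<230)
g=((h[...,0]>50)&(h[...,0]<85)&(h[...,1]>110)&(h[...,2]>140))|~w
hull=cv2.convexHull(np.argwhere(g&w)[:,::-1].astype(np.int32)); hm=np.zeros((384,512),np.uint8); cv2.fillConvexPoly(hm,hull,1)
print('mat',[onz(c,*p,.003).round(4)[:2].tolist() for p in cv2.boxPoints(cv2.minAreaRect(hull))])
m=cv2.morphologyEx((hm&~g).astype(np.uint8),cv2.MORPH_OPEN,np.ones((3,3)))
k=max(cv2.findContours(m,0,1)[0],key=cv2.contourArea); P=np.array([onz(c,*p,.037) for p in cv2.boxPoints(cv2.minAreaRect(k))]); print('reader',P.round(4)[:,:2].tolist(),P.mean(0).round(4))
o=(h[...,0]<22)&(h[...,1]>150)&(h[...,2]>180)&w; u=np.argwhere(o)[:,::-1].mean(0); print('orange',onz(c,*u,.037).round(4))
for y in(.1435,.0485): print('jar top home/high',proj(cs,[.5055,y,.122]).round(1),proj(cs,[.5055,y,.136]).round(1))
E
python3 rd.py rd0.png; python3 rel.py .506 .0485 .129 -1.57
```

```text
clock: 33.0
tool_pos: [0.4714, 0.0223, 0.2497]
eef_rot: [0.702, 0.712, 0.003, 0.006]
force: [1.7, -0.3, 0.8]
width: 0.0655
gripper_force: 0.0
clock: 33.67
tool_pos: [0.4553, -0.2293, 0.2451]
eef_rot: [0.705, 0.709, -0.001, 0.004]
force: [0.3, 0.2, 0.8]
width: 0.0657
gripper_force: 0.0
mat [[0.5773, -0.3505], [0.573, -0.5188], [0.4705, -0.5107], [0.4751, -0.3444]]
reader [[0.5504, -0.332], [0.582, -0.4823], [0.5116, -0.4932], [0.4808, -0.344]] [ 0.5312 -0.4129  0.037 ]
orange [nan nan nan]
jar top home/high [214.5 167.8] [214.3 164.5]
jar top home/high [225.8 177.8] [225.6 174.3]
pos [ 0.4553 -0.2252  0.2446] shift [27.37  5.24 11.49] turn [0.003 0.003 0.007] F [-0.7  0.4 -0.4] M [-0.09  0.05 -0.04] w 0.066 g 0.0 j6 -0.69 t 33.77rd.py:12: RuntimeWarning: Mean of empty slice.
  o=(h[...,0]<22)&(h[...,1]>150)&(h[...,2]>180)&w; u=np.argwhere(o)[:,::-1].mean(0); print('orange',onz(c,*u,.037).round(4))
  ret = um.true_divide(
```

View pics/rd0.png

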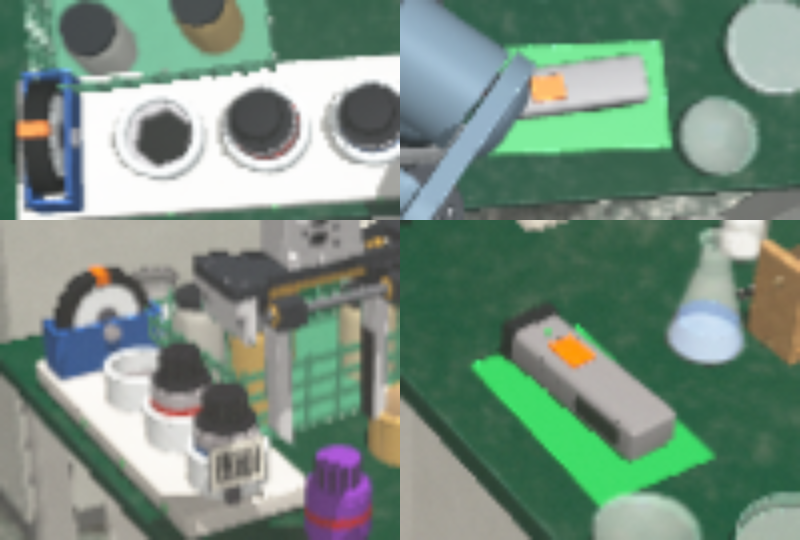

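Both jars sit home: the knob tops at side pixels (214,167) and (225,177) match the seated prediction, and the mark is still up. The reader is undisturbed on its mat. Next I'll check the label, the purple jar and the approach.

```bash
python3 - <<'E'
from h import *
c=snap('top');cs=snap('side')
print('purple',onz(c,252.5,208,.08)); 
for y in(-.005,.002,.01):print(proj(cs,[.506,y,.075]))
print('label at y .002', [(lambda o,d:o+d*(.002-o[1])/d[1])(*ray(cs,229.5,195.7))])
E
python3 rel.py .5275 -.415 .12 -1.502
```

```text
purple [ 0.55478761 -0.05959867  0.08      ]
[233.11487107 195.43931702]
[232.20659755 194.60075871]
[231.17653806 193.64971639]
label at y .002 [array([0.49508295, 0.002     , 0.07360617])]
pos [ 0.4555 -0.2236  0.2446] shift [-19.18   6.96  12.54] turn [ 0.003  0.003 -0.058] F [-0.2 -0.   0.4] M [-0.06  0.06  0.11] w 0.0658 g 0.0 j6 -0.69 t 33.87
```

```bash
python3 -m pendant '[{"x":-3.5,"y":1.3,"z":0,"ax":0.003,"ay":0.003,"az":-0.058,"hand":0.75},{"x":-3.5,"y":1.1,"z":0,"ax":0,"ay":0,"az":0,"hand":0.75},{"x":-3.5,"y":1.1,"z":0,"ax":0,"ay":0,"az":0,"hand":0.75},{"x":-3.5,"y":1.1,"z":2,"ax":0,"ay":0,"az":0,"hand":0.75},{"x":-3,"y":0.8,"z":3.5,"ax":0,"ay":0,"az":0,"hand":0.75},{"x":-1.5,"y":0.5,"z":3.5,"ax":0,"ay":0,"az":0,"hand":0.75},{"x":0,"y":0,"z":3.5,"ax":0,"ay":0,"az":0,"hand":0.75},{"x":0,"y":0,"z":0,"ax":0,"ay":0,"az":0,"hand":0.75}]' 10
python3 -m pendant '[{"x":0,"y":0,"z":0,"ax":0,"ay":0,"az":0,"hand":0.75},{"x":0,"y":0,"z":0,"ax":0,"ay":0,"az":0,"hand":0.75},{"x":0,"y":0,"z":0,"ax":0,"ay":0,"az":0,"hand":0.75},{"x":0,"y":0,"z":0,"ax":0,"ay":0,"az":0,"hand":0.75},{"x":0,"y":0,"z":0,"ax":0,"ay":0,"az":0,"hand":0.75},{"x":0,"y":0,"z":0,"ax":0,"ay":0,"az":0,"hand":0.75},{"x":0,"y":0,"z":0,"ax":0,"ay":0,"az":0,"hand":0.75},{"x":0,"y":0,"z":0,"ax":0,"ay":0,"az":0,"hand":0.75}]' 10
python3 rel.py .5275 -.415 .026 -1.502
python3 - <<'E'
from h import *
c=snap('side'); g=c['frame'][180:210,215:245]; cv2.imwrite('pics/lab.png',cv2.resize(g,None,fx=10,fy=10,interpolation=0)[:,:,::-1])
E
```

```text
clock: 34.53
tool_pos: [0.5208, -0.398, 0.1152]
eef_rot: [0.682, 0.731, 0.0, -0.007]
force: [-1.6, 1.6, -1.0]
width: 0.0706
gripper_force: 0.0
clock: 35.2
tool_pos: [0.5237, -0.4026, 0.1241]
eef_rot: [0.683, 0.731, -0.0, 0.0]
force: [0.7, 1.0, -0.5]
width: 0.0705
gripper_force: 0.0
pos [ 0.5237 -0.4026  0.1241] shift [-1.26  0.3   9.81] turn [ 0.     0.001 -0.001] F [ 0.7  1.  -0.5] M [-0.04  0.06 -0.  ] w 0.0705 g 0.0 j6 -0.89 t 35.2
```

View pics/lab.png

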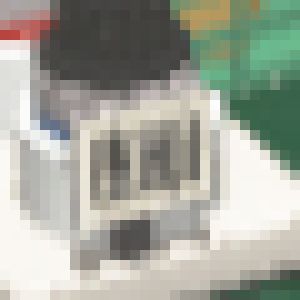

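The label face spans side pixels (223-236, 190-202), centre (229,196), which gives x≈0.495-0.50, y≈0.002, z≈0.074. Now I'll grip the reader.

```bash
python3 -m pendant '[{"x":-1.2,"y":0.3,"z":0,"ax":0,"ay":0,"az":0,"hand":0.75},{"x":0,"y":0,"z":2.5,"ax":0,"ay":0,"az":0,"hand":0.75},{"x":0,"y":0,"z":2.5,"ax":0,"ay":0,"az":0,"hand":0.75},{"x":0,"y":0,"z":2.5,"ax":0,"ay":0,"az":0,"hand":0.75},{"x":0,"y":0,"z":1.5,"ax":0,"ay":0,"az":0,"hand":0.75},{"x":0,"y":0,"z":0.6,"ax":0,"ay":0,"az":0,"hand":0.75},{"x":0,"y":0,"z":0,"ax":0,"ay":0,"az":0,"hand":0.75},{"x":0,"y":0,"z":0,"ax":0,"ay":0,"az":0,"hand":0.75}]' 5
python3 rel.py .5275 -.415 .026 -1.502
python3 -m pendant '[{"x":0,"y":0,"z":0,"ax":0,"ay":0,"az":0,"hand":0.35},{"x":0,"y":0,"z":0,"ax":0,"ay":0,"az":0,"hand":0.35},{"x":0,"y":0,"z":0,"ax":0,"ay":0,"az":0,"hand":0.35},{"x":0,"y":0,"z":0,"ax":0,"ay":0,"az":0,"hand":0.35},{"x":0,"y":0,"z":0,"ax":0,"ay":0,"az":0,"hand":0.35},{"x":0,"y":0,"z":0,"ax":0,"ay":0,"az":0,"hand":0.35},{"x":0,"y":0,"z":0,"ax":0,"ay":0,"az":0,"hand":0.35},{"x":0,"y":0,"z":0,"ax":0,"ay":0,"az":0,"hand":0.35}]' 10
python3 rel.py .5275 -.415 .026 -1.502
```

```text
clock: 35.92
tool_pos: [0.5279, -0.4148, 0.0286]
eef_rot: [0.683, 0.731, -0.0, 0.001]
force: [0.0, -0.5, 0.7]
width: 0.0703
gripper_force: 0.0
pos [ 0.5279 -0.4148  0.0286] shift [-0.02 -0.04  0.26] turn [ 0.001  0.001 -0.001] F [ 0.  -0.5  0.7] M [-0.12  0.07 -0.04] w 0.0703 g 0.0 j6 -0.9 t 35.92
clock: 36.58
tool_pos: [0.5282, -0.4148, 0.0288]
eef_rot: [0.683, 0.731, -0.0, 0.001]
force: [1.5, 1.1, 4.8]
width: 0.0437
gripper_force: 10.0
pos [ 0.5282 -0.4148  0.0288] shift [-0.01 -0.07  0.28] turn [ 0.001  0.002 -0.001] F [1.5 1.1 4.8] M [ 0.11 -0.3  -0.03] w 0.0437 g 10.0 j6 -0.9 t 36.58
```

```bash
python3 -m pendant '[{"x":0,"y":0,"z":-1,"ax":0,"ay":0,"az":0,"hand":0.35},{"x":0,"y":0,"z":-2.5,"ax":0,"ay":0,"az":0,"hand":0.35},{"x":0,"y":0,"z":-3,"ax":0,"ay":0,"az":0,"hand":0.35},{"x":0,"y":0,"z":-3,"ax":0,"ay":0,"az":0.058,"hand":0.35},{"x":2,"y":-0.3,"z":0,"ax":0,"ay":0,"az":0,"hand":0.35},{"x":3,"y":-0.3,"z":0,"ax":0,"ay":0,"az":0,"hand":0.35},{"x":3,"y":-0.4,"z":0,"ax":0,"ay":0,"az":0,"hand":0.35},{"x":3,"y":-0.4,"z":0,"ax":0,"ay":0,"az":0,"hand":0.35}]' 25
python3 -m pendant '[{"x":3,"y":-0.4,"z":0,"ax":0,"ay":0,"az":0,"hand":0.35},{"x":3,"y":-0.4,"z":0,"ax":0,"ay":0,"az":0,"hand":0.35},{"x":3,"y":-0.3,"z":0,"ax":0,"ay":0,"az":0,"hand":0.35},{"x":2,"y":0,"z":0,"ax":0,"ay":0,"az":0,"hand":0.35},{"x":0,"y":0,"z":0,"ax":0,"ay":0,"az":0,"hand":0.35},{"x":0,"y":0,"z":0,"ax":0,"ay":0,"az":0,"hand":0.35},{"x":0,"y":0,"z":0,"ax":0,"ay":0,"az":0,"hand":0.35},{"x":0,"y":0,"z":0,"ax":0,"ay":0,"az":0,"hand":0.35}]' 25
python3 rel.py .500 -.170 .084 -1.56
```

```text
clock: 37.25
tool_pos: [0.5109, -0.3029, 0.122]
eef_rot: [0.704, 0.71, -0.001, -0.001]
force: [-0.1, 0.7, -2.3]
width: 0.0441
gripper_force: 25.0
clock: 37.92
tool_pos: [0.5002, -0.1956, 0.1227]
eef_rot: [0.704, 0.71, -0.0, 0.0]
force: [0.0, -0.5, -1.7]
width: 0.0438
gripper_force: 25.0
pos [ 0.5002 -0.1956  0.1227] shift [2.56 0.   3.86] turn [-0.     0.001 -0.002] F [ 0.  -0.5 -1.7] M [-0.02  0.09 -0.02] w 0.0438 g 25.0 j6 -0.59 t 37.92
```

```bash
python3 -m pendant '[{"x":1,"y":0,"z":1.5,"ax":0,"ay":0,"az":0,"hand":0.35},{"x":1,"y":0,"z":1.5,"ax":0,"ay":0,"az":0,"hand":0.35},{"x":0.5,"y":0,"z":0.8,"ax":0,"ay":0,"az":0,"hand":0.35},{"x":0,"y":0,"z":0,"ax":0,"ay":0,"az":0,"hand":0.35},{"x":0,"y":0,"z":0,"ax":0,"ay":0,"az":0,"hand":0.35},{"x":0,"y":0,"z":0,"ax":0,"ay":0,"az":0,"hand":0.35},{"x":0,"y":0,"z":0,"ax":0,"ay":0,"az":0,"hand":0.35},{"x":0,"y":0,"z":0,"ax":0,"ay":0,"az":0,"hand":0.35}]' 25
python3 rel.py .500 -.170 .084 -1.56
python3 - <<'E'
from h import *
c=snap('top');cs=snap('side')
cv2.imwrite('pics/aim.png',np.hstack([cv2.resize(c['frame'][190:250,220:320],None,fx=4,fy=4),cv2.resize(cs['frame'][170:230,210:310],None,fx=4,fy=4)])[:,:,::-1])
E
```

```text
clock: 38.58
tool_pos: [0.5006, -0.1703, 0.0855]
eef_rot: [0.704, 0.71, -0.0, 0.001]
force: [-0.7, -0.1, -2.3]
width: 0.0438
gripper_force: 25.0
pos [ 0.5006 -0.1703  0.0855] shift [ 0.03 -0.06  0.15] turn [ 0.001  0.002 -0.001] F [-0.7 -0.1 -2.3] M [-0.04  0.1   0.01] w 0.0438 g 25.0 j6 -0.55 t 38.58
```

View pics/aim.png

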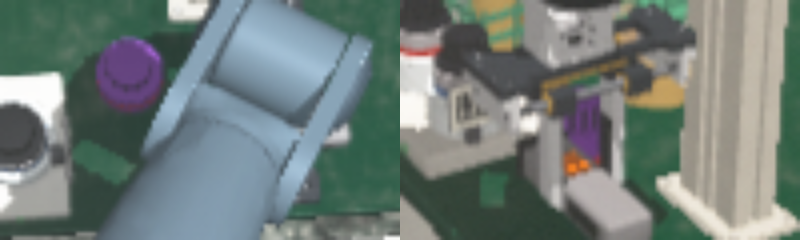

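The reader is held level between the fingers and aimed at the label, side crop (465,105). The purple jar is clear. Holding.

```bash
for i in 1 2 3 4; do python3 -m pendant '[{"x":0,"y":0,"z":0,"ax":0,"ay":0,"az":0,"hand":0.35},{"x":0,"y":0,"z":0,"ax":0,"ay":0,"az":0,"hand":0.35},{"x":0,"y":0,"z":0,"ax":0,"ay":0,"az":0,"hand":0.35},{"x":0,"y":0,"z":0,"ax":0,"ay":0,"az":0,"hand":0.35},{"x":0,"y":0,"z":0,"ax":0,"ay":0,"az":0,"hand":0.35},{"x":0,"y":0,"z":0,"ax":0,"ay":0,"az":0,"hand":0.35},{"x":0,"y":0,"z":0,"ax":0,"ay":0,"az":0,"hand":0.35},{"x":0,"y":0,"z":0,"ax":0,"ay":0,"az":0,"hand":0.35}]' 25 >/dev/null; done
python3 rel.py .500 -.170 .084 -1.56
python3 -m pendant '[{"x":-1.5,"y":0,"z":-2,"ax":0,"ay":0,"az":0,"hand":0.35},{"x":-2.5,"y":0.2,"z":-1.8,"ax":0,"ay":0,"az":0,"hand":0.35},{"x":-3,"y":0.3,"z":0,"ax":0,"ay":0,"az":0,"hand":0.35},{"x":-3,"y":0.3,"z":0,"ax":0,"ay":0,"az":0,"hand":0.35},{"x":-3,"y":0.3,"z":0,"ax":0,"ay":0,"az":0,"hand":0.35},{"x":-3,"y":0.3,"z":0,"ax":0,"ay":0,"az":0,"hand":0.35},{"x":-3,"y":0.3,"z":0,"ax":0,"ay":0,"az":0,"hand":0.35},{"x":-3,"y":0.3,"z":0,"ax":0,"ay":0,"az":-0.03,"hand":0.35}]' 25
python3 -m pendant '[{"x":-2,"y":0.3,"z":0,"ax":0,"ay":0,"az":-0.028,"hand":0.35},{"x":-1.2,"y":0.2,"z":0,"ax":0,"ay":0,"az":0,"hand":0.35},{"x":0,"y":0,"z":0,"ax":0,"ay":0,"az":0,"hand":0.35},{"x":0,"y":0,"z":0,"ax":0,"ay":0,"az":0,"hand":0.35},{"x":0,"y":0,"z":0,"ax":0,"ay":0,"az":0,"hand":0.35},{"x":0,"y":0,"z":0,"ax":0,"ay":0,"az":0,"hand":0.35},{"x":0,"y":0,"z":0,"ax":0,"ay":0,"az":0,"hand":0.35},{"x":0,"y":0,"z":0,"ax":0,"ay":0,"az":0,"hand":0.35}]' 25
python3 rel.py .5275 -.425 .03 -1.53
```

```text
pos [ 0.5    -0.1695  0.0846] shift [-0.05 -0.    0.06] turn [-0.     0.001 -0.001] F [-0.2  1.2 -1.2] M [-0.06  0.05 -0.02] w 0.0437 g 25.0 j6 -0.55 t 41.35
clock: 42.02
tool_pos: [0.5221, -0.3908, 0.1226]
eef_rot: [0.693, 0.721, -0.0, 0.0]
force: [0.3, 0.4, -1.0]
width: 0.0434
gripper_force: 25.0
clock: 42.68
tool_pos: [0.5289, -0.4202, 0.1229]
eef_rot: [0.682, 0.731, -0.0, 0.0]
force: [-0.3, -0.2, -1.3]
width: 0.0438
gripper_force: 25.0
pos [ 0.5289 -0.4202  0.1229] shift [-0.46 -0.17  9.29] turn [-0.     0.001  0.028] F [-0.3 -0.2 -1.3] M [-0.03  0.09 -0.04] w 0.0438 g 25.0 j6 -0.91 t 42.68
```

```bash
python3 -m pendant '[{"x":-0.6,"y":-0.2,"z":2,"ax":0,"ay":0,"az":0.028,"hand":0.35},{"x":0,"y":0,"z":2.5,"ax":0,"ay":0,"az":0,"hand":0.35},{"x":0,"y":0,"z":2.2,"ax":0,"ay":0,"az":0,"hand":0.35},{"x":0,"y":0,"z":1.5,"ax":0,"ay":0,"az":0,"hand":0.35},{"x":0,"y":0,"z":0.6,"ax":0,"ay":0,"az":0,"hand":0.35},{"x":0,"y":0,"z":0,"ax":0,"ay":0,"az":0,"hand":0.35},{"x":0,"y":0,"z":0,"ax":0,"ay":0,"az":0,"hand":0.35},{"x":0,"y":0,"z":0,"ax":0,"ay":0,"az":0,"hand":0.35}]' 25
python3 rel.py .5275 -.425 .0288 -1.53
```

```text
clock: 43.35
tool_pos: [0.5282, -0.4281, 0.0366]
eef_rot: [0.693, 0.721, -0.0, 0.002]
force: [0.0, -0.6, -1.6]
width: 0.0435
gripper_force: 25.0
pos [ 0.5282 -0.4281  0.0366] shift [ 0.32 -0.05  0.78] turn [ 0.002  0.003 -0.001] F [ 0.  -0.6 -1.6] M [-0.07 -0.   -0.  ] w 0.0435 g 25.0 j6 -0.89 t 43.35
```

```bash
python3 -m pendant '[{"x":0,"y":0,"z":0.3,"ax":0,"ay":0,"az":0,"hand":0.35},{"x":0,"y":0,"z":0.25,"ax":0,"ay":0,"az":0,"hand":0.35},{"x":0,"y":0,"z":0.25,"ax":0,"ay":0,"az":0,"hand":0.35},{"x":0,"y":0,"z":0,"ax":0,"ay":0,"az":0,"hand":0.35},{"x":0,"y":0,"z":0,"ax":0,"ay":0,"az":0,"hand":0.35},{"x":0,"y":0,"z":0,"ax":0,"ay":0,"az":0,"hand":0.35},{"x":0,"y":0,"z":0,"ax":0,"ay":0,"az":0,"hand":0.35},{"x":0,"y":0,"z":0,"ax":0,"ay":0,"az":0,"hand":0.35}]' 25
python3 rel.py .5275 -.425 .0288 -1.53
python3 -m pendant '[{"x":0,"y":0,"z":0,"ax":0,"ay":0,"az":0,"hand":0.75},{"x":0,"y":0,"z":0,"ax":0,"ay":0,"az":0,"hand":0.75},{"x":0,"y":0,"z":0,"ax":0,"ay":0,"az":0,"hand":0.75},{"x":0,"y":0,"z":0,"ax":0,"ay":0,"az":0,"hand":0.75},{"x":0,"y":0,"z":0,"ax":0,"ay":0,"az":0,"hand":0.75},{"x":0,"y":0,"z":-1.5,"ax":0,"ay":0,"az":0,"hand":0.75},{"x":0,"y":0,"z":-3,"ax":0,"ay":0,"az":0,"hand":0.75},{"x":0,"y":0,"z":-3.5,"ax":0,"ay":0,"az":0,"hand":0.75}]' 10
python3 -m pendant '[{"x":0,"y":0,"z":-3.5,"ax":0,"ay":0,"az":0,"hand":0.75},{"x":0,"y":0,"z":-3.5,"ax":0,"ay":0,"az":0,"hand":0.75},{"x":0,"y":-3,"z":-1,"ax":0,"ay":0,"az":0,"hand":0.75},{"x":0,"y":-3.5,"z":0,"ax":0,"ay":0,"az":0,"hand":0.75},{"x":3.5,"y":-1,"z":0,"ax":0,"ay":0,"az":0,"hand":0.75},{"x":3.5,"y":0,"z":0,"ax":0,"ay":0,"az":0,"hand":0.75},{"x":3.5,"y":0,"z":0,"ax":0,"ay":0,"az":0,"hand":0.75},{"x":3,"y":0,"z":0,"ax":0,"ay":0,"az":0,"hand":0.75}]' 10
python3 -m pendant '[{"x":3.5,"y":0,"z":0,"ax":0,"ay":0,"az":0,"hand":0.75},{"x":3,"y":0,"z":0,"ax":0,"ay":0,"az":0,"hand":0.75},{"x":0,"y":0,"z":0,"ax":0,"ay":0,"az":0,"hand":0.75},{"x":0,"y":0,"z":0,"ax":0,"ay":0,"az":0,"hand":0.75},{"x":0,"y":0,"z":0,"ax":0,"ay":0,"az":0,"hand":0.75},{"x":0,"y":0,"z":0,"ax":0,"ay":0,"az":0,"hand":0.75},{"x":0,"y":0,"z":0,"ax":0,"ay":0,"az":0,"hand":0.75},{"x":0,"y":0,"z":0,"ax":0,"ay":0,"az":0,"hand":0.75}]' 10
python3 rd.py end.png 2>/dev/null; python3 wl.py tmp.png
```

```text
clock: 44.02
tool_pos: [0.5277, -0.4277, 0.0287]
eef_rot: [0.693, 0.721, -0.0, 0.001]
force: [-2.7, 3.1, 6.7]
width: 0.044
gripper_force: 25.0
pos [ 0.5277 -0.4277  0.0287] shift [ 0.27 -0.01 -0.01] turn [ 0.     0.002 -0.001] F [-2.7  3.1  6.7] M [0.35 0.52 0.01] w 0.044 g 25.0 j6 -0.89 t 44.02
clock: 44.68
tool_pos: [0.526, -0.4259, 0.1061]
eef_rot: [0.693, 0.721, -0.0, -0.002]
force: [0.5, -0.9, 0.7]
width: 0.0704
gripper_force: 0.0
clock: 45.35
tool_pos: [0.4463, -0.2936, 0.1878]
eef_rot: [0.693, 0.721, -0.0, 0.001]
force: [0.7, 0.7, 0.3]
width: 0.0706
gripper_force: 0.0
clock: 46.02
tool_pos: [0.4443, -0.2312, 0.1867]
eef_rot: [0.693, 0.721, -0.0, 0.0]
force: [0.5, -0.1, -0.4]
width: 0.0707
gripper_force: 0.0
mat [[0.5776, -0.3462], [0.5729, -0.5189], [0.4704, -0.5106], [0.4753, -0.3401]]
reader [[0.5419, -0.3426], [0.5675, -0.5031], [0.5073, -0.5093], [0.4824, -0.3498]] [ 0.5248 -0.4262  0.037 ]
orange [nan nan nan]
jar top home/high [214.5 167.8] [214.3 164.5]
jar top home/high [225.8 177.8] [225.6 174.3]
top 36 [137.6 226.8] on face [0.493  0.321  0.1902] deg -6.0 z.135 [0.5035 0.3339 0.135 ]
side 19 [194.9 148.5] on face [0.5019 0.321  0.1362] deg -2.4 z.135 [0.5029 0.3237 0.135 ]
```

View pics/end.png

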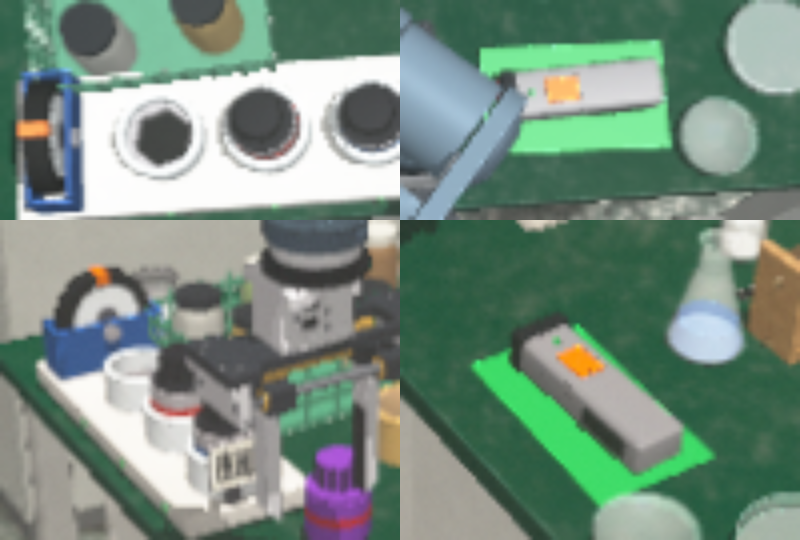

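The reader lies flat in the middle of its mat, side crop (600,395). The mark is up at top crop (33,128), both jars are still seated, and the hand is clear of everything. Handing in.

```bash
python3 -c "
from workcell import ctrl; print(ctrl.finish_job())"
```

```text
the job is handed in; nothing more can be done
None
```

The job is handed in, with no verdict returned. By my last readings the wheel mark is about 3° from straight up, the red and blue jars are home in stations 1 and 2 (no yellow jar was present), and the label was held in view for over two seconds. The reader is back flat on its mat, and I saw no contact with the glassware.

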